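Load the specimen dryer with the lifter, shut it and start it

TASK

Carry every specimen stand on the blade of the lifter, level, into the dryer, one to a bay and fully inside, standing on the bay floor; do not touch the stands with the fingers and do not tip them. Then press the clear cover down until its catch holds it shut, and only after that turn the timer knob clockwise all the way to its end stop. Lay the lifter back flat on the middle of its grey mat before you finish, and leave the glassware where it stands.

Things in the scene. Friction and masses are not known exactly. Their poses are not given: they have to be found in the camera images.
- dryer: White specimen dryer, fixed. Origin on the bench under mid-chamber; x from its open front to its back, y to its left, z up. Floor 20 high, front edge x -45; walls 66 high at x +33 (back), y +-101. Ribs 18 high at y +-34.5 part three bays 64 wide, open in front and on top; in each front corner of a bay a stop 12 high, 36 free between. At y -187 to -107 a block 50 high with the timer knob (mm)
- bay_right (a point): Point on the floor (20 above the bench) at the middle of the right-hand bay, dryer x -6, y -69; axes as the dryer (mm)
- bay_mid (a point): The same for the middle bay (y 0) (mm)
- bay_left (a point): The same for the left-hand bay (y +69) (mm)
- cover (a joint): Angle (rad) of the clear cover, hinged atop the back wall (dryer x +42, 68 high). 0 shut, 0.9 fully open, front edge up; a spring holds it open. Plate 4 thick, 92 from hinge to front, 214 wide, with a 26 skirt at the front. Pressed right down, a sprung catch (about 8 N at cover_press) snaps and holds it; released sooner it springs open (mm)
- cover_press (a point): Point on the cover's top face, centre line, 55 from the hinge; moves with it. Shut, it lies 71 above the bench at dryer x -13, y 0: pressing closed fingers straight down over that spot shuts the cover from fully open, sliding along the plate (mm)
- timer (a joint): Angle (rad) of the timer knob, growing clockwise seen from above, 0 to the end stop at 2.4. Stays where it is left (friction 0.04 N m) (mm)
- timer_grip (a point): On the timer knob's axis at the height to grip it (87 above the bench, dryer x 0, y -147). Upright bar grip 42 long, 14 wide, from 64 to 94 above the bench; it runs along this point's x axis, which turns with the knob (along dryer x when the timer is at 0) (mm)
- mat_mid (a point): Middle of the top of the grey tool mat, fixed, 200 by 100, 2 thick; x along its length (mm)
- lifter_grip (a point): Lifter, loose, 160 g: flat steel blade with upright wooden grip; stands on its flat underside. This point: middle of the grip, 34 above the underside; x along the blade to its tip, z up. Grip 44 long (x), 16 wide (y), 6 to 52 above the underside, on a foot plate 60x36x6. Blade 22 wide, 3 thick, level with the underside, reaches 135 ahead; a stand rides best 110 ahead (mm)
- lifter_mid (a point): Mid-length of the lifter, in its blade, 52.5 ahead of the grip point and 1.5 above the underside; axes as lifter_grip (mm)
- stand1_mid (a point): Specimen stand, loose (may be absent), about 50 g: aluminium plate 44x44x3, a small specimen fixed on top (12 high at most), four legs 16 long, 5 square, at the corners; alike from all four sides. 34 free between legs, 16 under the plate, for the lifter's blade. This point: middle of the plate, 17.5 above the feet; x, y parallel to its sides, z up (mm)
- stand2_mid (a point): Specimen stand, loose (may be absent), about 50 g: aluminium plate 44x44x3, a small specimen fixed on top (12 high at most), four legs 16 long, 5 square, at the corners; alike from all four sides. 34 free between legs, 16 under the plate, for the lifter's blade. This point: middle of the plate, 17.5 above the feet; x, y parallel to its sides, z up (mm)
- stand3_mid (a point): Specimen stand, loose (may be absent), about 50 g: aluminium plate 44x44x3, a small specimen fixed on top (12 high at most), four legs 16 long, 5 square, at the corners; alike from all four sides. 34 free between legs, 16 under the plate, for the lifter's blade. This point: middle of the plate, 17.5 above the feet; x, y parallel to its sides, z up (mm)
- beaker: Glass beaker, loose, 68 wide, 90 high, bystander; origin under its middle (mm)
- reagent: Amber glass jar with black cap, loose, 44 wide, 85 high, bystander; origin under its middle (mm)
Things that resemble listed ones, but are neither listed nor needed, are in the scene too. Leave any blue, green or pink look-alike of the part that bears stand2_mid alone.

How it is judged:
By the outcome, as a careful person would: the job done as asked, in the order asked, and still so for the second after the job is handed in, with the robot touching nothing.
Of stand1, stand2, stand3 only 2 to 3 are there at a start; the rules pass over those that are not, and their reading is None.
At some moment in a run one of lifter, stand1, stand2, stand3 may be knocked a few centimetres aside while the robot is not near it.
It also fails if it takes over 208 s, if anything falls off the work surface, if the arm or the gripper's body presses on something with over 40 N, if the wrist force passes 120 N, or if a joint passes its speed limit or range.

ROBOT

A 6-joint arm with a two-finger parallel gripper is mounted at the origin on the work surface. World frame = base frame: x ahead of the robot, y to its left, z up, the work surface at z = 0. Lengths are in m, angles in degrees, forces in N, time in s.
With the tool pointing down it reaches from about 0.3 to 0.75 m from the base axis. Payload 8.5 kg.
Tool frame: the origin (TCP) lies midway between the tips of the shut fingers; the grasp point (between the pads) lies 19 mm behind it; y points along the fingers, x is the direction in which the jaws open and shut, and the axes are right-handed (so a half turn about y gives the same grasp; the last joint's range is limited). The gripper opens to 85 mm and grips with 20 to 120 N. Pads are 22 mm wide; open, the fingers measure 114 mm over their backs; the gripper's body (76 mm by 85 mm) begins 54 mm behind the grasp point. The pads swing forward as they close: fully open they stand 13 mm farther back than shut.
Start: joints at [-86.82, 21.807, 74.336, -0, 83.858, -12.336], TCP at [0.147, -0.53, 0.231] pointing down, gripper open.
Joint ranges: [-178.18, 178.18], [-50.72, 133.34], [12.68, 142.11], [-81.47, 261.47], [9.98, 163.14], [-165.26, 165.26]. Speed limits (degrees/s): [136.94, 136.94, 180, 180, 180, 180].

INTERFACE

Orientations are given as a 3x3 rotation matrix whose columns are the frame's x, y, z axes.
In Python, from rig import env gives the robot as it stands.
- The arm moves only by the tool carry_out, never from a script. Its argument "plan" is a list of rows, each a list of 3 entries, a list of its own where there are three numbers: the shift along the tool's x, y, z in m, then the turn, a rotation vector about the tool's x, y, z in degrees, then the finger opening in m, from 0 to 0.0854. In form: [[[dx, dy, dz], [ax, ay, az], jaw], ...]. A call has 1 to 8 rows; each row shifts and turns the commanded pose from where the row before left it, along the tool's axes as they then stand; what a row does not reach is not made up. A row lasts 1/8 s, in which the tool goes at most 62.5 mm and 10.7 degrees, less where a joint would pass 70% of its speed; a pose out of reach is approached as far as the arm can. A call is refused whole if a number of a shift passes 0.0625 or a number of a turn 10.7, either way. A call with a gripper value outside its range is refused whole. The fingers move at their own pace and stop on an object; "force" is the grip in N (left out, the last holds). Time passes only in rows, so rows that do not move let the fingers close. It gives the time, the measured TCP pose, the force and the opening at its end, in the units of the state.
- env.observe(): the state, without advancing time (a new reading comes with each control period).
- env.get_image(name): name is "side" or "top" or "wrist"; returns a dict with "image" (384x512x3 uint8, red, green, blue), "vfov" (degrees; the focal length in pixels is half the picture's height over the tangent of half this angle, whatever the lens; pixels are square), "cx", "cy" (the principal point, pixels), "rvec" (rotation vector, rad) and "tvec" (3), from world to camera coordinates, as OpenCV has them; the wrist camera has in their place "tool_from_camera" (4x4, takes a point from camera to tool coordinates, whose origin is the TCP and whose axes are the tool frame's). Camera axes: x right, y down, z forward; pixel columns grow to the right and rows downward; lengths in m; the calibration is good to about 2 mm. A picture is of the moment at which its call begins: read the wrist's pose just before it. There is no depth.
- env.close_job(): hands the job in, once; it reports no verdict.
Trained networks look in a picture, given as the dict that the camera call returned (one of the last four; its "shot" number tells which), for a name from the list of things; names that differ only in an ending like _2 or _b are one class to them, and where a whole thing is asked for, a point or a joint stands for the part that bears it (a point fixed in the world has none). Each returns a list of dicts, best first, with "conf" (0 to 1); they miss things now and then, are a little off and sometimes report something else, mostly with a low value. They report only what shows in the picture. A call takes as long as a camera call. They do not tell look-alikes from the thing itself.
- env.outline_of(target, picture): "mask" (384x512 bool, what is visible of it) and "pixel" ([row, column] in pixels, amid what is visible of it).
The state is a dict: "time_s": time; "q": joint angles; "qvel": joint speeds; "joint_efforts": joint torques, N m; "position": TCP position; "tool_rot": TCP orientation; "ft_force": force on the tool from outside, world axes, zero at the start; "wrist_torque": the same for the moment, N m; "grip_width": finger opening in m.
Only numpy, scipy, OpenCV 4.12 (cv2) and the standard library are available. Lean on these libraries where they do the work, as an engineer would, in place of code of your own. Each camera call takes 0.05 s, during which the arm holds its last target.

## Working session

There is one attempt and no reset: what is moved stays moved. The work goes in short steps, Python scripts to look and compute and a tool call to move; the robot and the scene stay as the last step left them, time stands still between calls to the robot, and variables do not carry over. Pictures are saved under pics/ and viewed, and the job is handed in when it is done.

Besides the shell and the picture viewer there is one more tool, called as name([rows], argument=value, ...), one row to a line, values as JSON. carry_out: Moves the arm, as the interface text tells. Its arguments: {"type":"object","properties":{"plan":{"type":"array","items":{"type":"array"}},"force":{"type":"number"}},"required":["plan"]}

```bash
ls -la; mkdir -p pics; python3 - <<'E'
from rig import env
import cv2
o=env.observe()
for k,v in o.items(): print(k,v)
for n in ["side","top","wrist"]:
    p=env.get_image(n)
    cv2.imwrite(f"pics/a_{n}.png",p["image"][:,:,::-1])
    print(n,{k:v for k,v in p.items() if k!="image"})
E
```

```text
total 12
drwxr-xr-x  3 agent agent 4096 Dec  7 15:19 .
drwxr-xr-x 23 root  root  4096 Dec  7 15:19 ..
drwxr-xr-x  2 agent agent 4096 Dec  7 15:19 pics
time_s 0.0
q [-8.68211207e+01  2.18411851e+01  7.43858171e+01  3.68066389e-05
  8.38576406e+01 -1.23336766e+01]
qvel [-0.01092142 -0.01096043 -0.09916353 -0.01888359  0.04400121 -0.03616631]
joint_efforts [-1.04317216e-03 -4.48463380e+01 -2.31279570e+01 -1.76488256e-04
  4.76682850e-03  8.64145363e-06]
position [ 0.14709774 -0.52965567  0.23070369]
tool_rot [[ 2.67449417e-01 -8.12834055e-05  9.63571898e-01]
 [-9.63570821e-01  1.47505774e-03  2.67449242e-01]
 [-1.44306337e-03 -9.99998909e-01  3.16181014e-04]]
ft_force [-0.17436466  0.06015613 -0.89234687]
wrist_torque [ 0.00557831  0.01284882 -0.05921892]
grip_width 0.08523604390473133
side {'vfov': 42.932998397547735, 'cx': 255.2995812190058, 'cy': 196.3264655844008, 'rvec': array([ 2.16628494, -0.15130453,  0.04767023]), 'tvec': array([-0.61805248,  0.11945727,  1.12798555]), 'shot': 1}
top {'vfov': 52.49777259063774, 'cx': 260.17493410914307, 'cy': 192.08299648575772, 'rvec': array([ 2.16837776, -2.17221888,  0.10913425]), 'tvec': array([-0.0318088 ,  0.59583054,  0.97258286]), 'shot': 2}
wrist {'vfov': 60.85559438525769, 'cx': 257.0632316407068, 'cy': 188.0071948184039, 'tool_from_camera': array([[ 9.99999331e-01, -5.85910192e-04, -9.97479286e-04,
        -4.76837873e-04],
       [ 7.93529782e-04, -2.79995077e-01,  9.60001108e-01,
        -1.42981976e-01],
       [-8.41763723e-04, -9.60001257e-01, -2.79994424e-01,
         7.20721323e-02],
       [ 0.00000000e+00,  0.00000000e+00,  0.00000000e+00,
         1.00000000e+00]]), 'shot': 3}
```

View pics/a_side.png

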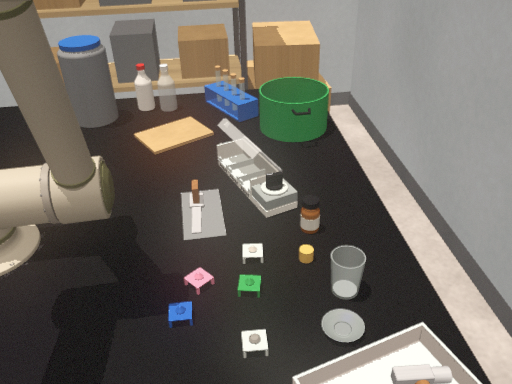

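View pics/a_top.png

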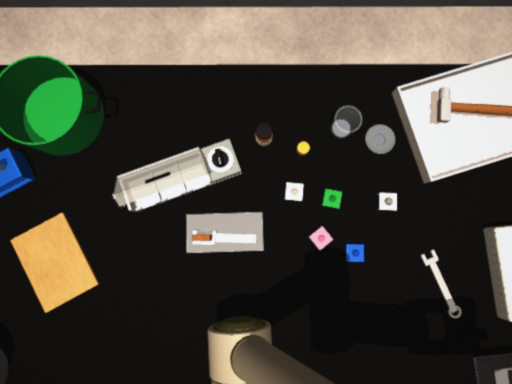

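View pics/a_wrist.png

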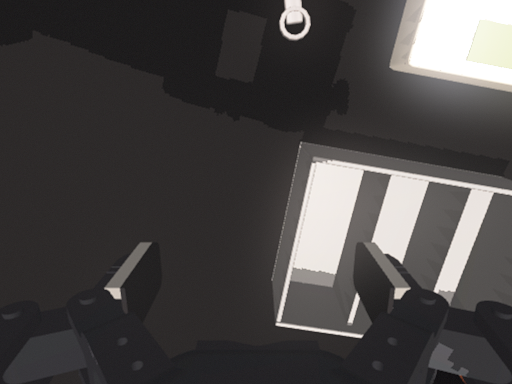

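```bash
cat > h.py <<'E'
import numpy as np, cv2
from rig import env
np.set_printoptions(precision=4,suppress=True)
def cam(p):
    f=p["image"].shape[0]/2/np.tan(np.radians(p["vfov"]/2))
    K=np.array([[f,0,p["cx"]],[0,f,p["cy"]],[0,0,1]])
    if "rvec" in p:
        R=cv2.Rodrigues(np.array(p["rvec"]))[0]; t=np.array(p["tvec"])
    else:
        T=np.array(p["tool_from_camera"]); W=np.eye(4); W[:3,:3]=p["o"]["tool_rot"]; W[:3,3]=p["o"]["position"]
        M=np.linalg.inv(W@T); R=M[:3,:3]; t=M[:3,3]
    return K,R,t
def shot(n):
    o=env.observe(); p=env.get_image(n); p["o"]=o; return p
def proj(p,X):
    K,R,t=cam(p); X=np.atleast_2d(X); c=(R@X.T).T+t; u=(K@c.T).T; return u[:,:2]/u[:,2:]
def back(p,uv,z):
    K,R,t=cam(p); uv=np.atleast_2d(uv).astype(float)
    d=np.linalg.inv(K)@np.c_[uv,np.ones(len(uv))].T
    d=(R.T@d).T; C=-R.T@t
    return C+d*((z-C[2])/d[:,2])[:,None]
def save(p,name,box=None,scale=1,pts=None):
    im=p["image"][:,:,::-1].copy()
    if pts is not None:
        for u,v in np.atleast_2d(pts): cv2.circle(im,(int(round(u)),int(round(v))),1,(0,0,255),-1)
    if box: x0,y0,x1,y1=box; im=im[y0:y1,x0:x1]
    if scale!=1: im=cv2.resize(im,None,fx=scale,fy=scale,interpolation=cv2.INTER_CUBIC)
    cv2.imwrite("pics/"+name+".png",im)
E
python3 - <<'E'
from h import *
for n in ["top","side"]:
    p=shot(n)
    print(n,"C",-cam(p)[1].T@cam(p)[2])
    for t,z in [("dryer",.03),("cover",.07),("timer",.094),("lifter_grip",.03),("stand1_mid",.0175),("beaker",.0),("reagent",.085),("mat_mid",.002)]:
        try: r=env.outline_of(t,p)
        except Exception as e: print(t,e); continue
        for d in r:
            if d["conf"]>.2:
                m=d["mask"]; ys,xs=np.nonzero(m)
                if len(xs)<3: continue
                rect=cv2.minAreaRect(np.c_[xs,ys].astype(np.float32))
                print(t,round(d["conf"],2),np.round(d["pixel"]),len(xs),"rc",np.round(rect[0],1),np.round(rect[1],1),round(rect[2],1),"W",back(p,rect[0],z)[0])
E
```

```text
top C [ 0.4957 -0.0323  1.0272]
dryer 0.64 [175. 177.] 4898 rc [174.7 176.7] [ 40.9 129.7] 70.6 W [0.636 0.188 0.03 ]
dryer 0.62 [202. 388.] 266 rc [388. 201.] [16. 16.] 90.0 W [ 0.5722 -0.3611  0.03  ]
cover 0.84 [176. 161.] 2585 rc [156.9 178. ] [28.5 98.3] 70.0 W [0.6272 0.2232 0.07  ]
timer 0.78 [159. 218.] 222 rc [220.1 158.8] [16.1 15.7] 26.6 W [0.6708 0.0644 0.094 ]
lifter_grip 0.57 [235. 217.] 718 rc [223.5 237.5] [15. 63.] 90.0 W [0.4798 0.0607 0.03  ]
stand1_mid 0.76 [201. 388.] 290 rc [387.  201.5] [17. 18.] 90.0 W [ 0.5718 -0.3626  0.0175]
beaker 0.89 [121. 347.] 742 rc [345.5 121.5] [25.5 35.4] 45.0 W [ 0.79   -0.2637  0.    ]
reagent 0.83 [135. 265.] 338 rc [264.  134.5] [23. 16.] 90.0 W [ 0.7331 -0.0425  0.085 ]
mat_mid 0.71 [225. 228.] 2275 rc [225.1 232.4] [38.4 77.2] 88.5 W [0.4925 0.0592 0.002 ]
side C [ 0.5203 -0.9367  0.7215]
dryer 0.6 [175. 253.] 3987 rc [251.3 171.3] [115.3  45.3] 45.0 W [0.6369 0.188  0.03  ]
dryer 0.56 [138. 238.] 556 rc [240. 138.] [49.5 12.7] 45.0 W [0.6264 0.3857 0.03  ]
cover 0.95 [140. 241.] 606 rc [245.1 143. ] [65.3 12. ] 43.5 W [0.631
[... 201 characters left out ...]
0.32 [137. 237.] 630 rc [245.4 142.1] [64.7 14. ] 42.9 W [0.6396 0.3565 0.03  ]
stand1_mid 0.9 [341. 254.] 515 rc [254.5 341.5] [23. 25.] 90.0 W [ 0.5751 -0.3682  0.0175]
beaker 0.68 [270. 352.] 1590 rc [347.5 272.5] [53. 35.] 90.0 W [ 0.794  -0.2039  0.    ]
beaker 0.25 [138. 238.] 612 rc [245.4 143.1] [65.9 12.3] 44.0 W [0.6442 0.4063 0.    ]
reagent 0.68 [141. 240.] 591 rc [244. 142.] [62.2 12.7] 45.0 W [0.6265 0.2551 0.085 ]
reagent 0.63 [217. 310.] 715 rc [310.  214.5] [39. 20.] 90.0 W [ 0.7324 -0.1015  0.085 ]
reagent 0.22 [343. 255.] 554 rc [254.8 342.5] [25.1 26.1] 85.0 W [ 0.57   -0.4248  0.085 ]
mat_mid 0.7 [215. 207.] 1410 rc [202.4 214.2] [47.4 41.7] 83.3 W [0.4972 0.0509 0.002 ]
```

```bash
python3 - <<'E'
from h import *
p=shot("top")
save(p,"t1",(100,120,270,260),4.7)
save(p,"t2",(270,160,420,280),5)
p=shot("side")
save(p,"s1",(160,110,320,250),5)
save(p,"s2",(150,220,320,370),4)
E
```

```text
(no output)
```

View pics/t1.png

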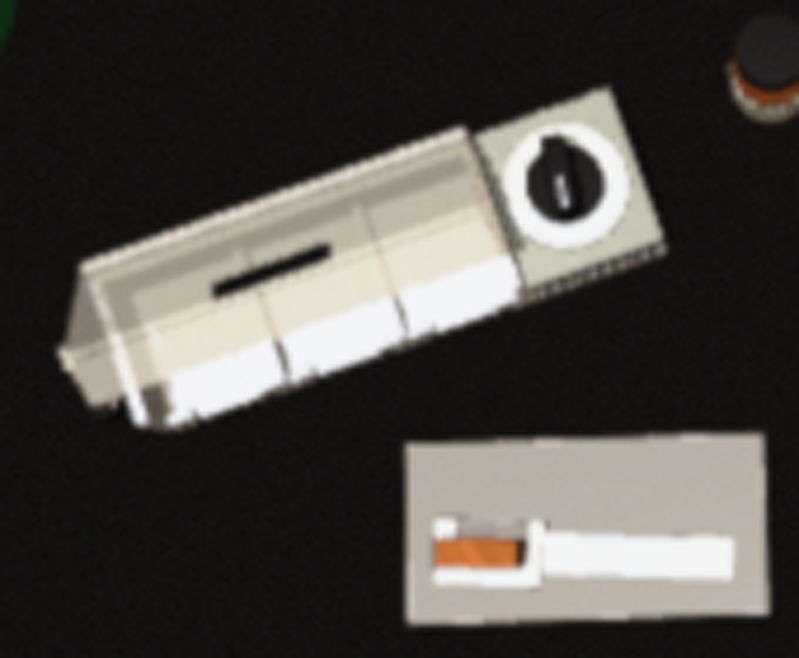

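View pics/t2.png

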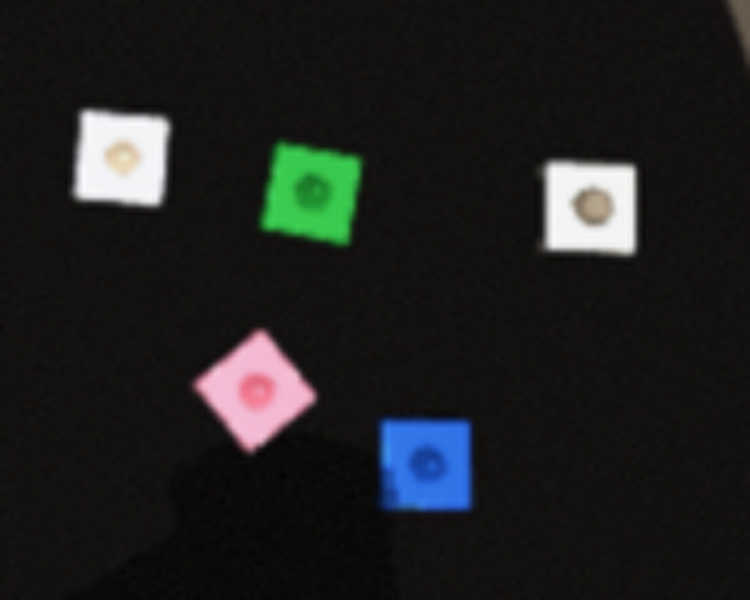

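View pics/s1.png

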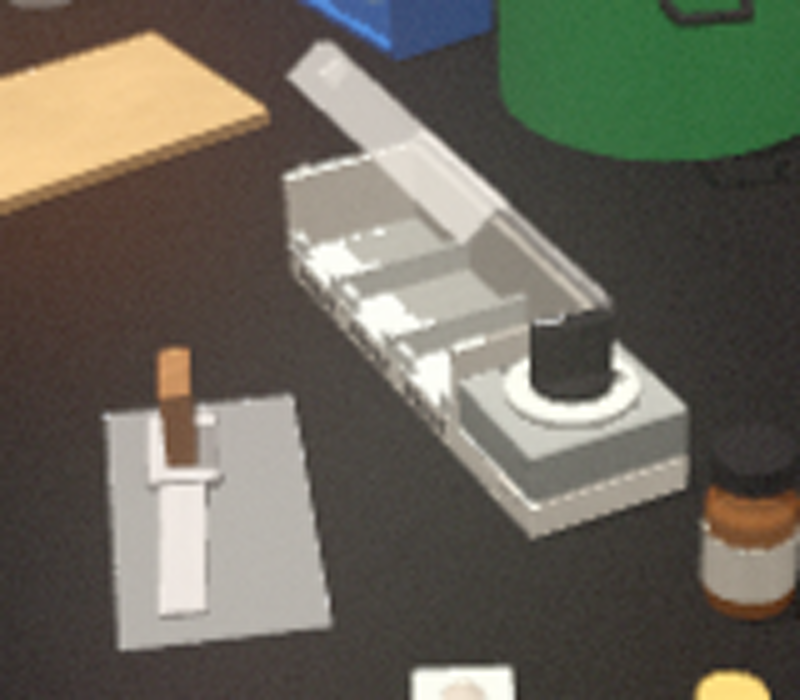

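View pics/s2.png

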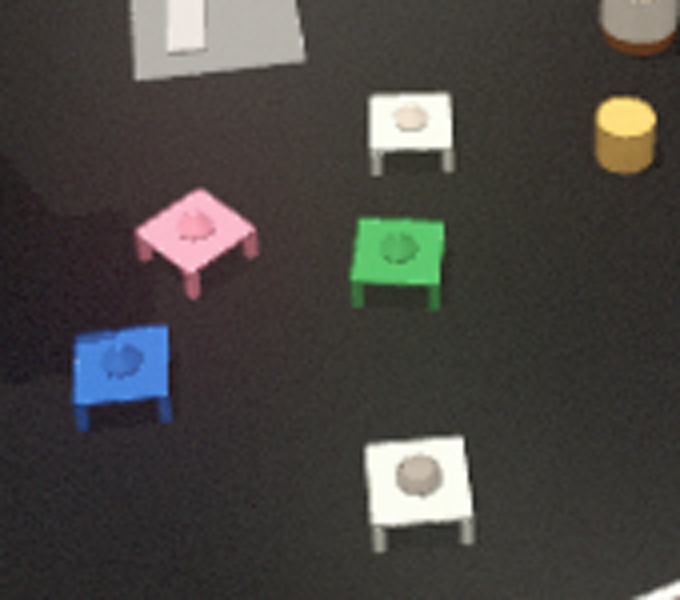

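```bash
cat > plan.py <<'E'
from h import *
from scipy.spatial.transform import Rotation as Ro
def toolrot(yaw): # yaw of tool z in deg, tool y down
    a=np.radians(yaw); z=np.array([np.cos(a),np.sin(a),0]); y=np.array([0,0,-1.]); x=np.cross(y,z)
    return np.c_[x,y,z]
def lift(pos,lyaw): return np.array(pos,float),toolrot(lyaw+180)
def go(target,Rt,jaw,n=8,start=None,dec=4):
    o=env.observe() if start is None else None
    P,R=(np.array(o["position"]),np.array(o["tool_rot"])) if start is None else start
    rv=Ro.from_matrix(R.T@Rt).as_rotvec()
    P0=P.copy();R0=R.copy(); rows=[]
    for k in range(n):
        want=P0+(np.array(target)-P0)*(k+1)/n
        d=np.round(R.T@(want-P),dec); a=np.round(np.degrees(rv)/n,2)
        rows.append([d.tolist(),a.tolist(),jaw])
        P=P+R@d; R=R@Ro.from_rotvec(np.radians(a)).as_matrix()
    print(str(rows).replace(" ",""))
    print("dist/row mm",1000*np.linalg.norm(np.array(target)-P0)/n,"deg/row",np.degrees(np.linalg.norm(rv))/n)
    return P,R
E
python3 - <<'E'
from plan import *
go([.565,-.35,.23],toolrot(90),.0854,8,dec=3)
E
```

```text
[[[-0.008,0.0,0.056],[0.0,-9.31,-0.0],0.0854],[[0.002,0.0,0.057],[0.0,-9.31,-0.0],0.0854],[[0.011,0.0,0.056],[0.0,-9.31,-0.0],0.0854],[[0.019,0.001,0.053],[0.0,-9.31,-0.0],0.0854],[[0.028,-0.0,0.05],[0.0,-9.31,-0.0],0.0854],[[0.036,-0.0,0.044],[0.0,-9.31,-0.0],0.0854],[[0.042,0.0,0.038],[0.0,-9.31,-0.0],0.0854],[[0.048,0.0,0.031],[0.0,-9.31,-0.0],0.0854]]
dist/row mm 56.87152701108654 deg/row 9.310439079987045
```

carry_out([
  [[-0.008,0,0.056],[0,-9.3,0],0.085],
  [[0.002,0,0.057],[0,-9.3,0],0.085],
  [[0.011,0,0.056],[0,-9.3,0],0.085],
  [[0.019,0.001,0.053],[0,-9.3,0],0.085],
  [[0.028,0,0.05],[0,-9.3,0],0.085],
  [[0.036,0,0.044],[0,-9.3,0],0.085],
  [[0.042,0,0.038],[0,-9.3,0],0.085],
  [[0.048,0,0.031],[0,-9.3,0],0.085],
], force=80)

```text
time_s: 2.15
position: [0.5666, -0.3492, 0.2303]
tool_rot: [[1.0, 0.0, -0.004], [0.004, -0.0, 1.0], [0.0, -1.0, -0.0]]
ft_force: [0.1, -0.8, 0.8]
grip_width: 0.0852
```

```bash
python3 - <<'E'
from plan import *
p=shot("wrist"); save(p,"w1")
for d in env.outline_of("stand2_mid",p):
    m=d["mask"]; print(d["conf"],d["pixel"],m.sum())
np.save("w1.npy",p,allow_pickle=True)
go([.59,-.1,.23],toolrot(90),.0854,6,dec=3)
E
```

```text
0.9 [33.8, 273.3] 2216
0.85 [7.7, 170.7] 1006
0.81 [91.7, 138.8] 1975
[[[0.004,-0.0,0.041],[-0.01,0.07,0.0],0.0854],[[0.004,-0.0,0.041],[-0.01,0.07,0.0],0.0854],[[0.003,-0.0,0.041],[-0.01,0.07,0.0],0.0854],[[0.004,-0.0,0.042],[-0.01,0.07,0.0],0.0854],[[0.004,-0.0,0.041],[-0.01,0.07,0.0],0.0854],[[0.003,-0.001,0.041],[-0.01,0.07,0.0],0.0854]]
dist/row mm 41.316251579832404 deg/row 0.07117875522885311
```

View pics/w1.png

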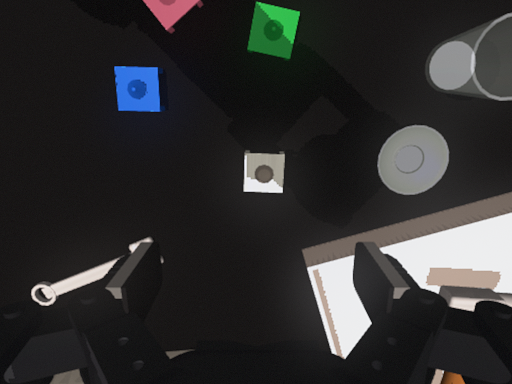

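carry_out([
  [[0.004,0,0.041],[0,0,0],0.085],
  [[0.004,0,0.041],[0,0,0],0.085],
  [[0.004,0,0.041],[0,0,0],0.085],
  [[0.004,0,0.041],[0,0,0],0.085],
  [[0.004,0,0.041],[0,0,0],0.085],
  [[0.003,0,0.041],[0,0,0],0.085],
])

```text
time_s: 3.0
position: [0.588, -0.1033, 0.2304]
tool_rot: [[1.0, -0.0, 0.003], [-0.003, -0.0, 1.0], [-0.0, -1.0, -0.0]]
ft_force: [-0.1, 0.5, 0.3]
grip_width: 0.0849
```

```bash
python3 - <<'E'
from plan import *
p=shot("wrist"); save(p,"w2"); np.save("w2.npy",p,allow_pickle=True)
go([.47,.11,.23],toolrot(90),.0854,6,dec=3)
E
```

```text
[[[-0.02,0.0,0.035],[-0.02,0.01,0.0],0.0854],[[-0.019,0.0,0.035],[-0.02,0.01,0.0],0.0854],[[-0.02,0.0,0.034],[-0.02,0.01,0.0],0.0854],[[-0.02,0.001,0.035],[-0.02,0.01,0.0],0.0854],[[-0.019,-0.0,0.035],[-0.02,0.01,0.0],0.0854],[[-0.02,-0.0,0.035],[-0.02,0.01,0.0],0.0854]]
dist/row mm 39.97118671696926 deg/row 0.019738558066444884
```

View pics/w2.png

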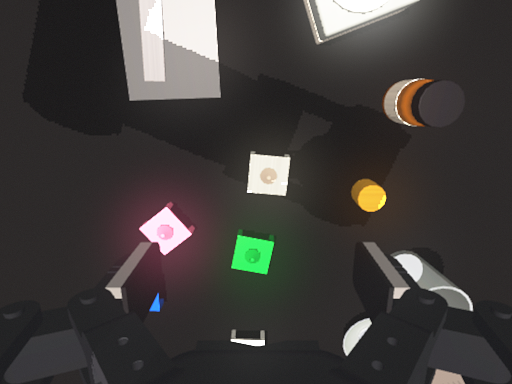

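Stand A at (268,174), slightly rotated; pink (165,232), green (253,252). Next: lifter.

carry_out([
  [[-0.02,0,0.035],[0,0,0],0.085],
  [[-0.02,0,0.035],[0,0,0],0.085],
  [[-0.02,0,0.035],[0,0,0],0.085],
  [[-0.02,0,0.035],[0,0,0],0.085],
  [[-0.02,0,0.035],[0,0,0],0.085],
  [[-0.018,0,0.035],[0,0,0],0.085],
])

```text
time_s: 3.8
position: [0.4698, 0.1065, 0.2305]
tool_rot: [[1.0, 0.0, 0.003], [-0.003, -0.0, 1.0], [0.0, -1.0, -0.0]]
ft_force: [-0.0, 0.8, 0.8]
grip_width: 0.0852
```

```bash
python3 - <<'E'
from plan import *
p=shot("wrist"); save(p,"w3"); np.save("w3.npy",p,allow_pickle=True)
for k in ("w1","w2"):
    q=np.load(k+".npy",allow_pickle=True).item()
    im=q["image"].astype(int)
    m=((im.min(2)>90)).astype(np.uint8)
    c0=(264,172) if k=="w1" else (268,174)
    n,l,s,c=cv2.connectedComponentsWithStats(m)
    i=l[c0[1]+14,c0[0]-12]; print(k,s[i],c[i])
    cnt,_=cv2.findContours((l==i).astype(np.uint8),cv2.RETR_EXTERNAL,cv2.CHAIN_APPROX_NONE)
    W=back(q,cnt[0][:,0,:],.019)[:,:2]*1000
    r=cv2.minAreaRect(W.astype(np.float32)); print("center,size,ang",r)
    big=[(q["image"])]
    save(q,k+"c",(c0[0]-50,c0[1]-50,c0[0]+50,c0[1]+50),5)
E
```

```text
w1 [ 243  152   42   41 1321] [263.3346 172.1976]
center,size,ang ((574.3936157226562, -362.8096923828125), (44.828269958496094, 44.68776321411133), 87.42005920410156)
w2 [ 247  151   44   45 1617] [268.0167 173.9802]
center,size,ang ((600.8733520507812, -117.96680450439453), (47.90121078491211, 45.05121994018555), 84.70521545410156)
```

View pics/w3.png

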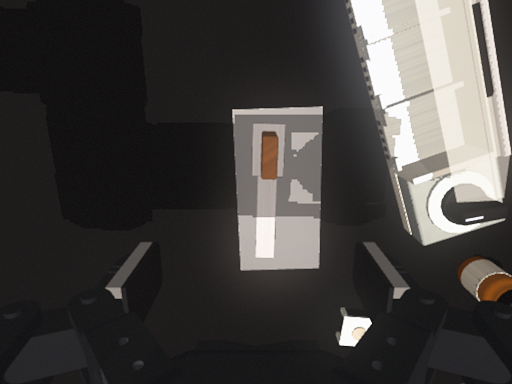

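View pics/w1c.png

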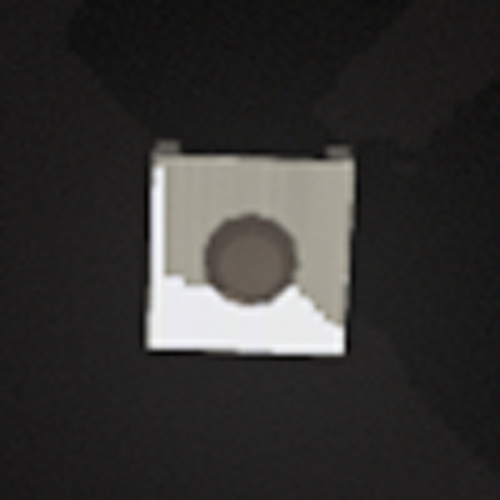

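View pics/w2c.png

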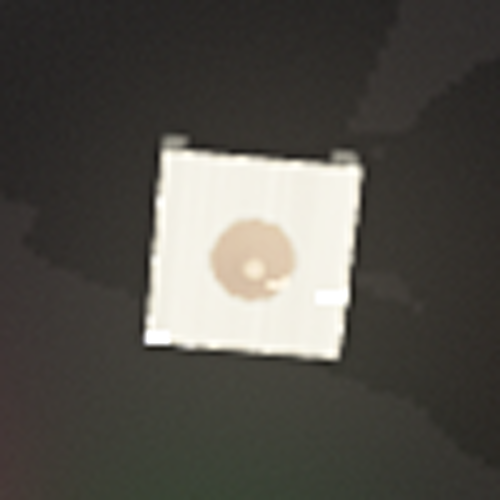

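```bash
python3 - <<'E'
from plan import *
for k,c0,c in (("w1",(264,172),[(155,153),(355,157),(345,355),(147,349)]),("w2",(268,174),[(163,149),(362,163),(341,358),(145,344)])):
    q=np.load(k+".npy",allow_pickle=True).item()
    uv=np.array(c0)-50+(np.array(c)+.5)/5-.5
    W=back(q,uv,.019)[:,:2]*1000
    e=[W[1]-W[0],W[2]-W[1],W[3]-W[2],W[0]-W[3]]
    print(k,W.mean(0),[round(float(np.linalg.norm(v)),1) for v in e],[round(float((np.degrees(np.arctan2(v[1],v[0]))+45)%90-45),1) for v in e])
q=np.load("w3.npy",allow_pickle=True).item()
save(q,"w3a",(225,100,335,275),3.4)
save(q,"w3b",(335,0,512,250),2.4)
E
```

```text
w1 [ 574.6972 -362.59  ] [43.8, 45.4, 44.9, 44.9] [-1.0, -1.3, -1.6, -2.8]
w2 [ 600.9621 -119.1236] [43.8, 45.0, 44.6, 44.9] [-4.3, -4.7, -4.5, -5.8]
```

View pics/w3a.png

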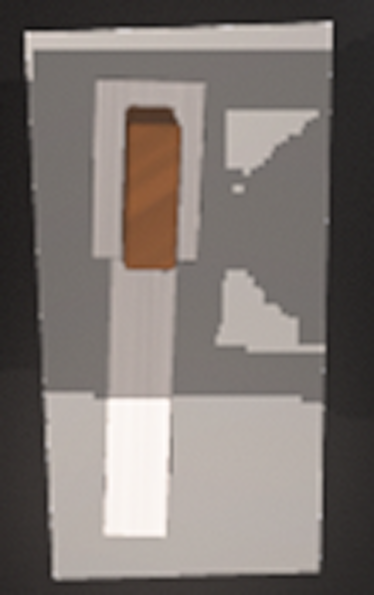

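View pics/w3b.png

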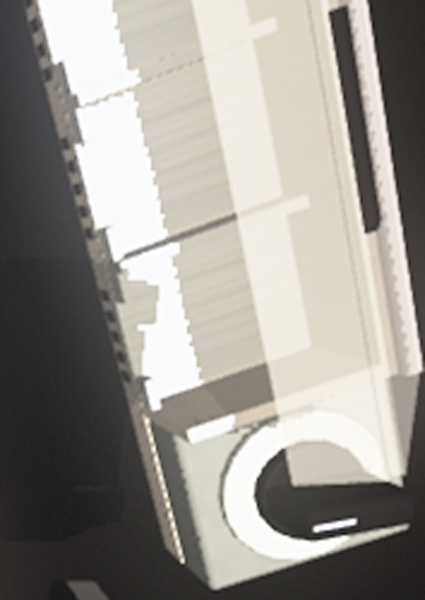

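```bash
python3 - <<'E'
from plan import *
q=np.load("w3.npy",allow_pickle=True).item()
f=lambda c:np.array([225,100])+(np.array(c)+.5)/3.4-.5
F=back(q,f([(97,80),(206,84),(197,260),(92,258)]),.008)[:,:2]*1e3
T=back(q,f([(103,535),(166,537)]),.005)[:,:2]*1e3
B=back(q,f([(110,270),(176,270)]),.005)[:,:2]*1e3
M=back(q,f([(25,32),(332,22),(321,572),(54,578)]),.002)[:,:2]*1e3
print("foot",F,F.mean(0)); print("tip",T,T.mean(0),"blade start",B.mean(0)); print("mat",M,M.mean(0))
a=T.mean(0)-F.mean(0); print(np.linalg.norm(a),np.degrees(np.arctan2(a[1],a[0])))
a=M[2]+M[3]-M[0]-M[1]; print("matyaw",np.linalg.norm(a)/2,np.degrees(np.arctan2(a[1],a[0])))
E
```

```text
foot [[466.3935 146.3412]
 [501.7138 144.934 ]
 [499.8639  86.1496]
 [464.2849  86.9813]] [483.064  116.1015]
tip [[467.4134 -18.7524]
 [490.5997 -19.6585]] [479.0065 -19.2054] blade start [481.6685  81.9312]
mat [[443.0141 161.2735]
 [542.7028 164.0637]
 [549.0058 -36.0595]
 [448.8947 -38.1984]] [495.9044  62.7698]
135.36779507196843 -91.71763139950517
matyaw 199.89037671491369 -88.25359642826304
```

```bash
python3 - <<'E'
from plan import *
s=go([.60,.08,.32],toolrot(90),.0854,4,dec=3)
go([.60,.20,.32],toolrot(90),.0854,4,start=s,dec=3)
E
```

```text
[[[0.033,-0.022,-0.007],[-0.02,-0.0,-0.01],0.0854],[[0.033,-0.023,-0.008],[-0.02,-0.0,-0.01],0.0854],[[0.033,-0.022,-0.007],[-0.02,-0.0,-0.01],0.0854],[[0.033,-0.022,-0.007],[-0.02,-0.0,-0.01],0.0854]]
dist/row mm 40.61163831424427 deg/row 0.025278026239024913
[[[0.0,-0.0,0.03],[-0.0,-0.0,-0.0],0.0854],[[0.0,-0.0,0.03],[-0.0,-0.0,-0.0],0.0854],[[0.0,-0.0,0.03],[-0.0,-0.0,-0.0],0.0854],[[0.0,-0.0,0.03],[-0.0,-0.0,-0.0],0.0854]]
dist/row mm 29.885567873034628 deg/row 0.005610673334796784
```

carry_out([
  [[0.033,-0.022,-0.007],[0,0,0],0.085],
  [[0.033,-0.023,-0.007],[0,0,0],0.085],
  [[0.033,-0.022,-0.007],[0,0,0],0.085],
  [[0.033,-0.022,-0.007],[0,0,0],0.085],
  [[0,0,0],[0,0,0],0.085],
])

```text
time_s: 4.47
position: [0.6043, 0.0764, 0.3197]
tool_rot: [[1.0, 0.002, 0.003], [-0.003, -0.0, 1.0], [0.002, -1.0, -0.0]]
ft_force: [-0.4, -0.1, -0.2]
grip_width: 0.0849
```

```bash
python3 - <<'E'
from plan import *
p=shot("wrist"); save(p,"w4",scale=1.5); np.save("w4.npy",p,allow_pickle=True)
E
```

carry_out([
  [[0,0,0.03],[0,0,0],0.085],
  [[0,0,0.03],[0,0,0],0.085],
  [[0,0,0.03],[0,0,0],0.085],
  [[0,0,0.03],[0,0,0],0.085],
  [[0,0,0],[0,0,0],0.085],
])

```text
time_s: 5.15
position: [0.6015, 0.1993, 0.3187]
tool_rot: [[1.0, -0.002, -0.001], [0.001, -0.0, 1.0], [-0.002, -1.0, -0.0]]
ft_force: [-0.4, -0.1, -0.1]
grip_width: 0.0851
```

```bash
python3 - <<'E'
from plan import *
p=shot("wrist"); save(p,"w5",scale=1.5); np.save("w5.npy",p,allow_pickle=True)
E
```

```text
(no output)
```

View pics/w4.png

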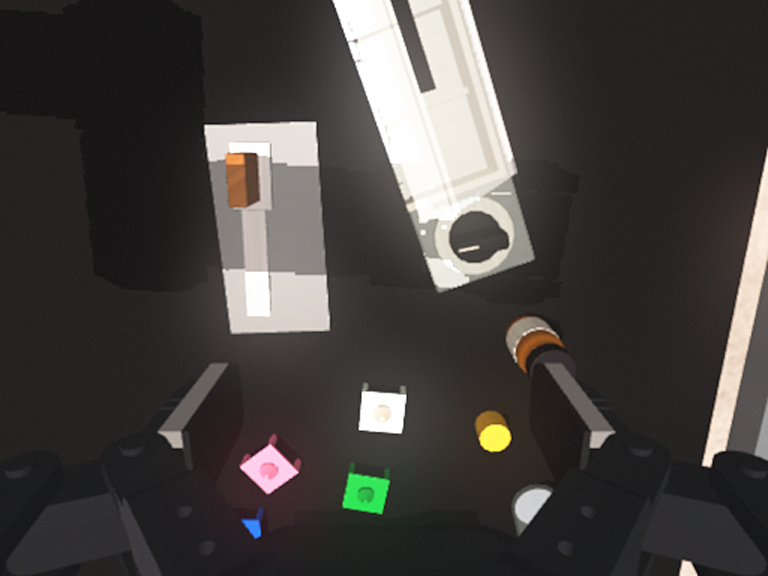

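View pics/w5.png

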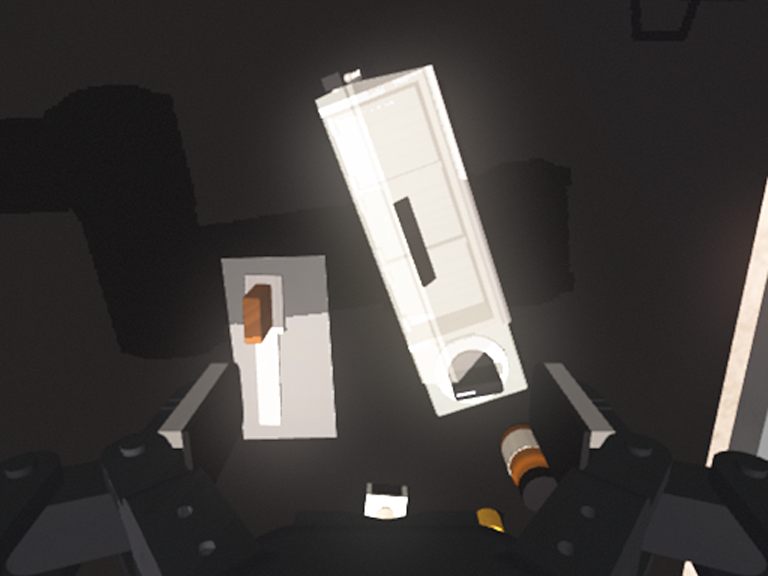

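```bash
python3 - <<'E'
from plan import *
q=np.load("w4.npy",allow_pickle=True).item(); save(q,"w4a",(265,110,365,200),7)
q=np.load("w5.npy",allow_pickle=True).item(); save(q,"w5a",(205,40,360,285),2.4); save(q,"w5b",(265,205,365,285),7)
E
```

```text
(no output)
```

View pics/w4a.png

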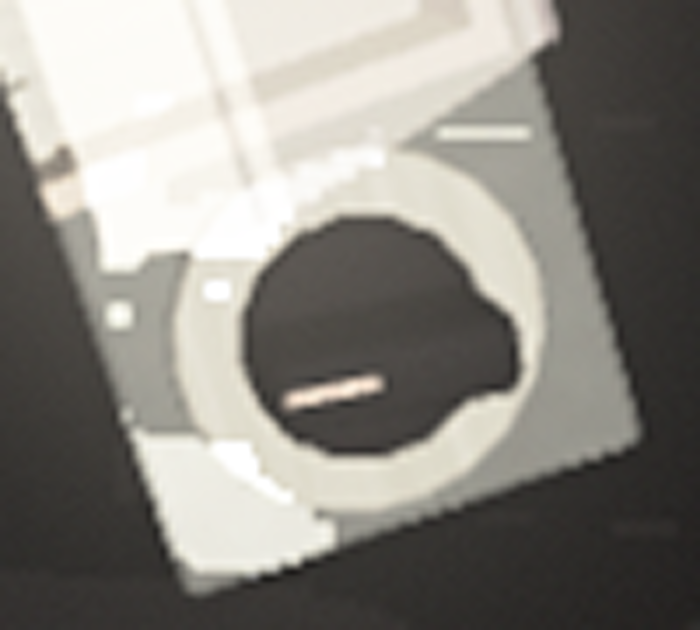

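View pics/w5a.png

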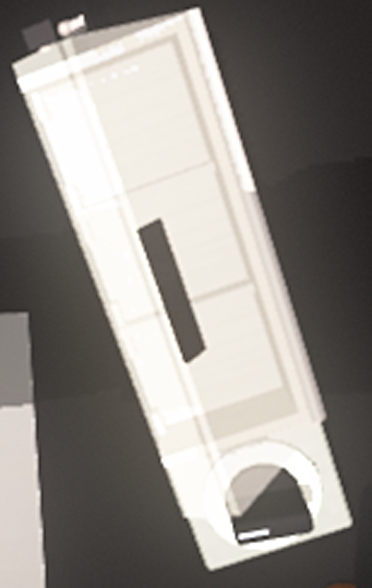

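View pics/w5b.png

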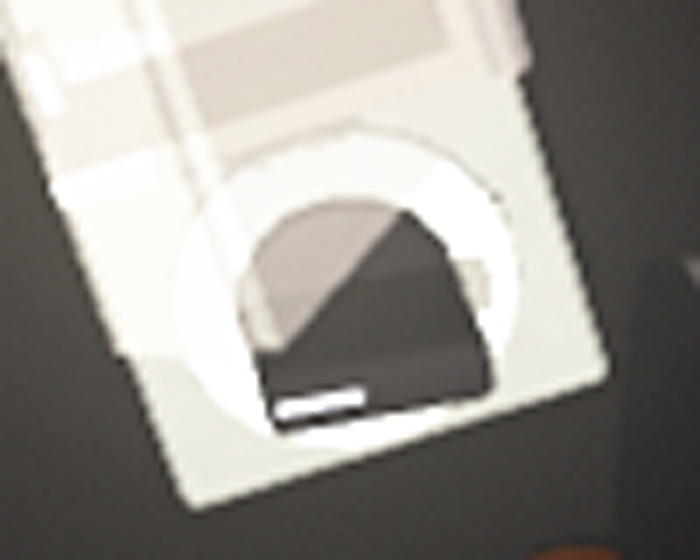

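```bash
python3 - <<'E'
from plan import *
q4=np.load("w4.npy",allow_pickle=True).item();q5=np.load("w5.npy",allow_pickle=True).item()
f=lambda o,s,c:np.array(o)+(np.array(c)+.5)/s-.5
a=back(q4,f([265,110],7,[(190,593),(640,440),(361,328)]),.05)[:,:2]*1e3
b=back(q5,f([265,205],7,[(192,508),(607,378),(347,289)]),.05)[:,:2]*1e3
print(a,b)
for W in(a,b):
    d=W[1]-W[0]; print(np.linalg.norm(d),np.degrees(np.arctan2(d[1],d[0])))
def tri(u4,u5):
    A=[]
    for q,u in((q4,u4),(q5,u5)):
        K,R,t=cam(q);A.append(K@np.c_[R,t])
    X=cv2.triangulatePoints(A[0],A[1],np.array(u4,float).reshape(2,1),np.array(u5,float).reshape(2,1));return (X[:3]/X[3]).ravel()
for i in range(3):
    print(tri(f([265,110],7,[(190,593),(640,440),(361,328)])[i],f([265,205],7,[(192,508),(607,378),(347,289)])[i]))
E
```

```text
[[651.0066  19.2162]
 [733.6862  48.5211]
 [680.9766  69.7983]] [[651.5441  19.1966]
 [733.5716  48.6841]
 [680.6753  68.1575]]
87.7193965283656 19.516326659375515
87.16669369616886 19.772639803708373
[0.6513 0.0192 0.0501]
[0.7338 0.0484 0.0495]
[0.6798 0.0708 0.0555]
```

```bash
python3 - <<'E'
from plan import *
y=np.radians(19.6);R=np.array([[np.cos(y),-np.sin(y)],[np.sin(y),np.cos(y)]])
o=np.array([651.3,19.2])-R@[-45,-187]; print("origin",o)
for n,p in dict(knob=(0,-147),bl=(-6,69),bm=(-6,0),br=(-6,-69),BackR=(42,-187),press=(-13,0)).items(): print(n,o+R@p)
D=lambda x,yy,z:np.r_[(o+R@[x,yy])/1e3,z/1e3]
pts=[D(-45,101,66),D(33,101,66),D(-45,-101,66),D(-45,-187,50),D(42,-187,50),D(0,-147,94),D(-45,-107,50),D(-45,34.5,38),D(-45,-34.5,38),D(-45,101,0),D(-45,-187,0)]
q=np.load("w5.npy",allow_pickle=True).item(); save(q,"v5",(205,40,360,285),2.4,proj(q,pts))
p=shot("side"); save(p,"v_s",(160,110,320,250),5,proj(p,pts))
p=shot("top"); save(p,"v_t",(100,120,270,260),4.7,proj(p,pts))
E
```

```text
origin [630.9631 210.4601]
knob [680.2745  71.9776]
bl [602.1646 273.4493]
bm [625.3108 208.4474]
br [648.457  143.4454]
BackR [733.259   48.3843]
press [618.7164 206.0992]
```

View pics/v5.png

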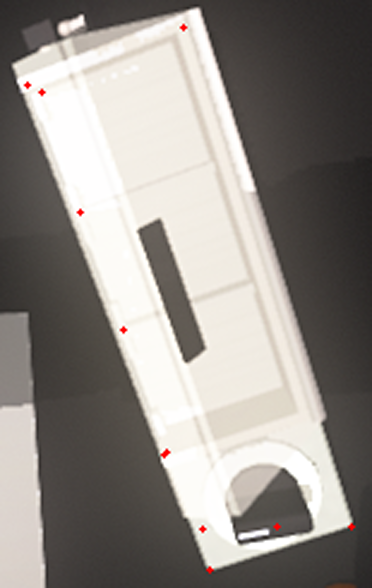

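View pics/v_s.png

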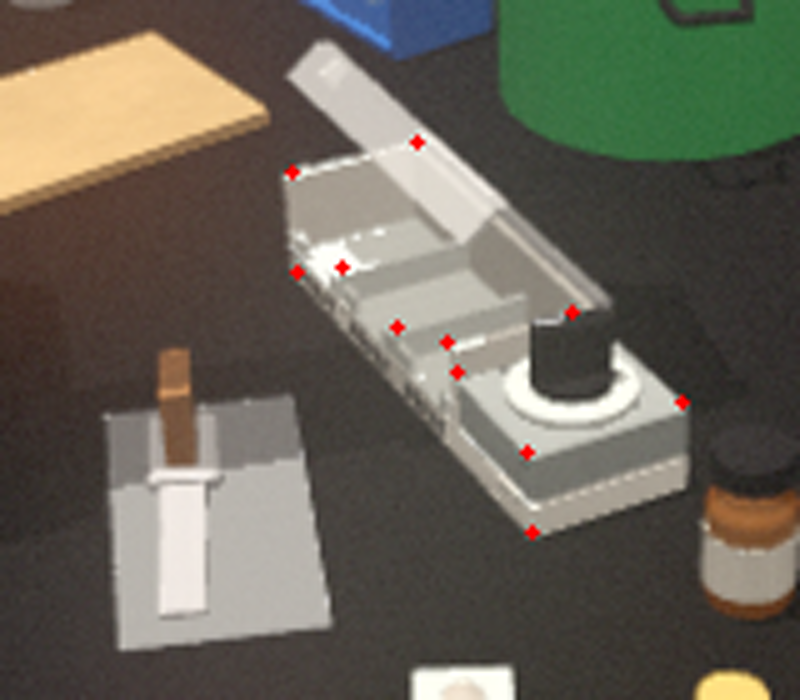

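```bash
python3 - <<'E'
from plan import *
s=go([.483,.116,.12],toolrot(88.3),.0854,5,dec=3)
go([.483,.116,.018],toolrot(88.3),.0854,3,start=s,dec=3)
E
```

```text
[[[-0.024,0.04,-0.016],[0.0,0.32,-0.01],0.0854],[[-0.024,0.04,-0.017],[0.0,0.32,-0.01],0.0854],[[-0.023,0.04,-0.016],[0.0,0.32,-0.01],0.0854],[[-0.024,0.039,-0.017],[0.0,0.32,-0.01],0.0854],[[-0.023,0.04,-0.017],[0.0,0.32,-0.01],0.0854]]
dist/row mm 49.1800297214596 deg/row 0.3163068595064772
[[[-0.0,0.034,0.0],[0.01,-0.01,0.0],0.0854],[[-0.0,0.034,0.0],[0.01,-0.01,0.0],0.0854],[[-0.0,0.034,0.001],[0.01,-0.01,0.0],0.0854]]
dist/row mm 34.07206539687875 deg/row 0.0099806745533277
```

carry_out([
  [[-0.024,0.04,-0.016],[0,0.3,0],0.085],
  [[-0.024,0.04,-0.017],[0,0.3,0],0.085],
  [[-0.023,0.04,-0.016],[0,0.3,0],0.085],
  [[-0.024,0.039,-0.017],[0,0.3,0],0.085],
  [[-0.023,0.04,-0.017],[0,0.4,0],0.085],
  [[0,0.02,0],[0,0,0],0.085],
  [[0,0,0],[0,0,0],0.085],
])

```text
time_s: 6.18
position: [0.483, 0.1153, 0.0997]
tool_rot: [[1.0, -0.002, 0.031], [-0.031, -0.0, 1.0], [-0.002, -1.0, -0.0]]
ft_force: [-0.3, -0.2, -0.5]
grip_width: 0.0847
```

```bash
python3 - <<'E'
from plan import *
print(env.observe()["position"])
go([.483,.116,.018],toolrot(88.3),.0854,3,dec=4)
E
```

```text
[0.483  0.1153 0.0997]
[[[0.0001,0.0272,0.0002],[0.0,-0.02,-0.05],0.0854],[[-0.0,0.0272,0.0003],[0.0,-0.02,-0.05],0.0854],[[0.0,0.0273,0.0002],[0.0,-0.02,-0.05],0.0854]]
dist/row mm 27.221269762438315 deg/row 0.05227639306637616
```

carry_out([
  [[0,0.027,0],[0,0,0],0.085],
  [[0,0.027,0.001],[0,0,0],0.085],
  [[0,0.027,0],[0,0,0],0.085],
  [[0,0,0],[0,0,0],0],
  [[0,0,0],[0,0,0],0],
  [[0,0,0],[0,0,0],0],
  [[0,0,0],[0,0,0],0],
  [[0,0,0],[0,0,0],0],
], force=80)

```text
time_s: 7.18
position: [0.4843, 0.1173, 0.0204]
tool_rot: [[1.0, 0.002, 0.029], [-0.029, 0.0, 1.0], [0.002, -1.0, 0.0]]
ft_force: [-1.3, 0.3, 7.4]
grip_width: 0.0146
```

```bash
python3 - <<'E'
from plan import *
o=env.observe();print(o["position"],o["tool_rot"],o["ft_force"],o["grip_width"])
p=shot("side"); save(p,"g_s",(100,130,300,280),4)
E
```

```text
[0.4843 0.1173 0.0204] [[ 0.9996  0.0018  0.0293]
 [-0.0293  0.      0.9996]
 [ 0.0018 -1.      0.0001]] [-1.3381  0.2743  7.3867] 0.014597969711163644
```

View pics/g_s.png

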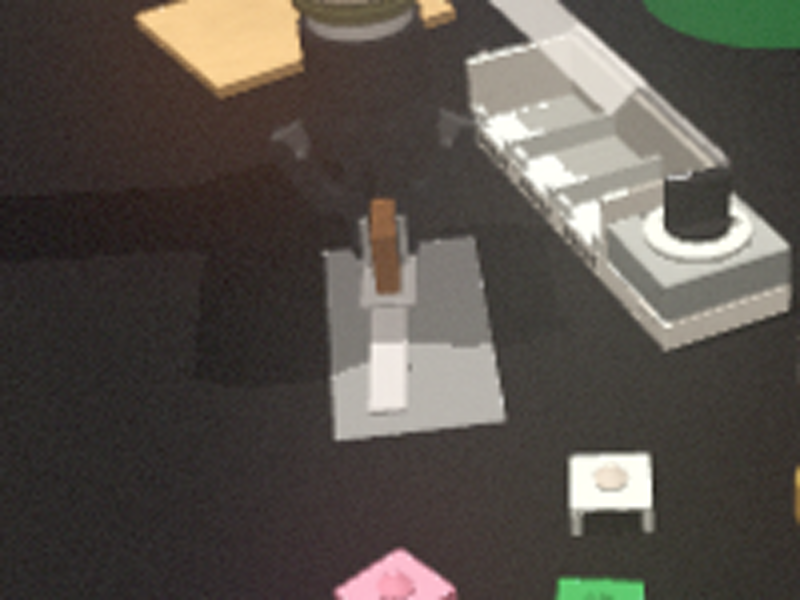

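```bash
cat >> plan.py <<'E'
OFF=.0012; ZOFF=.0184
def lp(stand,yaw,dist,under):
    a=np.radians(yaw);u=np.array([np.cos(a),np.sin(a)])
    xy=np.array(stand)-u*(dist+OFF); return np.r_[xy,under+ZOFF],toolrot(yaw+180)
SB=np.array([.5747,-.3626]);YB=-1.6
SA=np.array([.6010,-.1191]);YA=-4.6
E
python3 - <<'E'
from plan import *
o=env.observe()
P=np.array(o["position"]);R=np.array(o["tool_rot"])
s=(P+[0,0,.1],R)
t,Rt=lp(SB,YB,.19,.1); print(t)
s=go(t,Rt,0,14,start=s,dec=3)
E
```

```text
[ 0.3836 -0.3573  0.1184]
[[[-0.006,0.0,-0.034],[0.01,-6.43,0.01],0],[[-0.01,0.0,-0.033],[0.01,-6.43,0.01],0],[[-0.014,0.0,-0.032],[0.01,-6.43,0.01],0],[[-0.017,0.0,-0.03],[0.01,-6.43,0.01],0],[[-0.02,0.001,-0.028],[0.01,-6.43,0.01],0],[[-0.024,-0.0,-0.026],[0.01,-6.43,0.01],0],[[-0.026,-0.0,-0.023],[0.01,-6.43,0.01],0],[[-0.028,-0.0,-0.019],[0.01,-6.43,0.01],0],[[-0.031,0.0,-0.017],[0.01,-6.43,0.01],0],[[-0.032,0.0,-0.013],[0.01,-6.43,0.01],0],[[-0.033,0.0,-0.009],[0.01,-6.43,0.01],0],[[-0.035,0.0,-0.005],[0.01,-6.43,0.01],0],[[-0.034,0.001,-0.002],[0.01,-6.43,0.01],0],[[-0.035,-0.0,0.003],[0.01,-6.43,0.01],0]]
dist/row mm 34.64987730645064 deg/row 6.434464326619093
```

carry_out([
  [[0,-0.005,0],[0,0,0],0],
  [[0,-0.015,0],[0,0,0],0],
  [[0,-0.025,0],[0,0,0],0],
  [[0,-0.03,0],[0,0,0],0],
  [[0,-0.025,0],[0,0,0],0],
  [[0,0,0],[0,0,0],0],
])

```text
time_s: 7.98
position: [0.4845, 0.1173, 0.1207]
tool_rot: [[1.0, 0.004, 0.029], [-0.029, 0.0, 1.0], [0.004, -1.0, 0.0]]
ft_force: [0.5, 0.4, -2.1]
grip_width: 0.0151
```

```bash
python3 - <<'E'
from plan import *
o=env.observe();print(o["position"],o["tool_rot"],o["ft_force"],o["wrist_torque"],o["grip_width"])
p=shot("side"); save(p,"g_s2",(100,130,300,280),4)
p=shot("top"); save(p,"g_t2",(100,120,270,260),4.7)
E
```

```text
[0.4845 0.1173 0.1207] [[ 0.9996  0.0036  0.0293]
 [-0.0293  0.      0.9996]
 [ 0.0036 -1.      0.0002]] [ 0.5427  0.3914 -2.1381] [-0.0001 -0.035  -0.0025] 0.015103808239284883
```

View pics/g_s2.png

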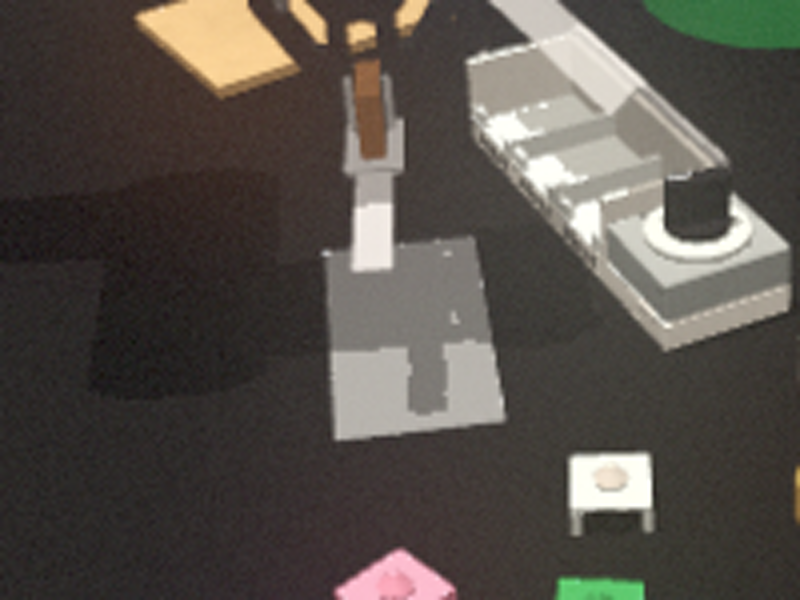

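View pics/g_t2.png

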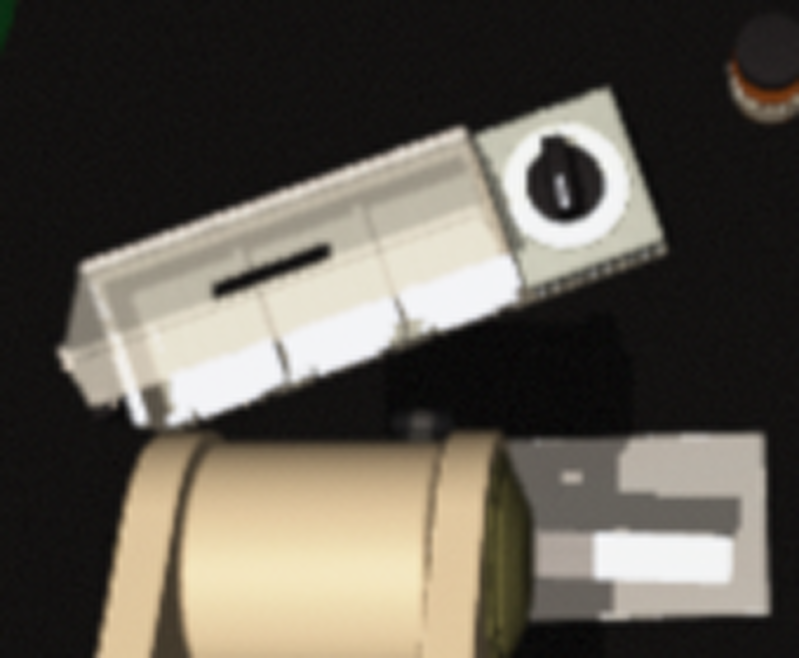

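carry_out([
  [[-0.006,0,-0.034],[0,-6.4,0],0],
  [[-0.01,0,-0.033],[0,-6.4,0],0],
  [[-0.014,0,-0.032],[0,-6.4,0.1],0],
  [[-0.017,0,-0.03],[0,-6.4,0.1],0],
  [[-0.02,0.001,-0.028],[0,-6.4,0],0],
  [[-0.024,0,-0.026],[0,-6.4,0],0],
  [[-0.026,0,-0.023],[0,-6.4,0],0],
  [[-0.028,0,-0.019],[0,-6.4,0],0],
])

```text
time_s: 9.07
position: [0.4249, -0.1542, 0.1173]
tool_rot: [[0.647, -0.005, -0.763], [0.763, 0.0, 0.647], [-0.003, -1.0, 0.004]]
ft_force: [1.0, -0.4, -1.9]
grip_width: 0.0149
```

carry_out([
  [[-0.031,0,-0.017],[0,-6.4,0],0],
  [[-0.032,0,-0.013],[0,-6.4,0],0],
  [[-0.033,0,-0.009],[0,-6.4,0],0],
  [[-0.035,0,-0.005],[0,-6.4,0],0],
  [[-0.034,0,-0.002],[0,-6.5,0],0],
  [[-0.035,0,0.003],[0,-6.5,0],0],
  [[0,0,0],[0,0,0],0],
  [[0,0,0],[0,0,0],0],
])

```text
time_s: 10.07
position: [0.3808, -0.3563, 0.1179]
tool_rot: [[0.034, -0.005, -0.999], [0.999, 0.001, 0.034], [0.001, -1.0, 0.005]]
ft_force: [-0.2, 0.1, -1.4]
grip_width: 0.0149
```

```bash
python3 - <<'E'
from plan import *
o=env.observe();print(o["time_s"],o["position"],o["tool_rot"],o["ft_force"],o["grip_width"])
a=np.radians(YB);u=np.array([np.cos(a),np.sin(a),0]);w=np.array([-u[1],u[0],0])
P=np.array(o["position"])+u*OFF
tip=P+u*.135;tip[2]-=ZOFF-.003
pts=[tip+w*.011,tip-w*.011]
p=shot("side"); save(p,"b_s",(150,220,320,370),4,proj(p,pts))
p=shot("top"); save(p,"b_t",(270,160,420,280),5,proj(p,pts))
t,Rt=lp(SB,YB,.19,.006);go(t,Rt,0,5,dec=4)
E
```

```text
10.075 [ 0.3808 -0.3563  0.1179] [[ 0.034  -0.0046 -0.9994]
 [ 0.9994  0.0012  0.034 ]
 [ 0.001  -1.      0.0047]] [-0.2021  0.1231 -1.4197] 0.014854382843318602
[[[-0.0002,0.0188,-0.0006],[-0.05,-0.06,0.0],0],[[-0.0002,0.0188,-0.0005],[-0.05,-0.06,0.0],0],[[-0.0002,0.0188,-0.0005],[-0.05,-0.06,0.0],0],[[-0.0003,0.0188,-0.0006],[-0.05,-0.06,0.0],0],[[-0.0002,0.0188,-0.0005],[-0.05,-0.06,0.0],0]]
dist/row mm 18.816352147700265 deg/row 0.0720912992185475
```

View pics/b_s.png

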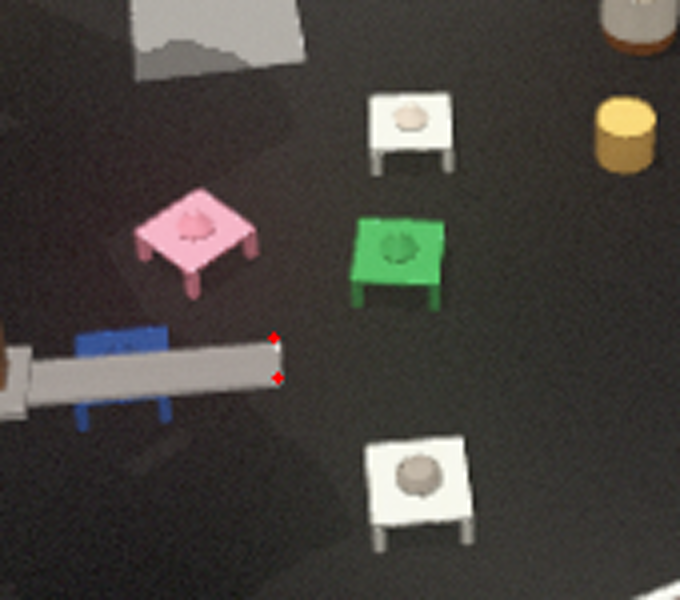

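View pics/b_t.png

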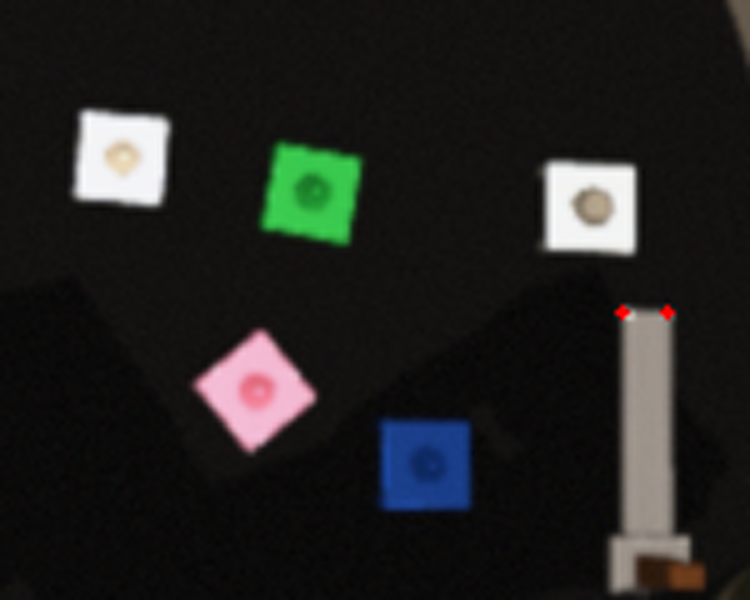

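carry_out([
  [[0,0.018,-0.001],[-0.1,0,0],0],
  [[0,0.02,0],[-0.1,-0.1,0],0],
  [[0,0.02,-0.001],[-0.1,-0.1,0],0],
  [[0,0.02,0],[0,-0.1,0],0],
  [[-0.001,0.015,0],[0,0,0],0],
  [[0,0,0],[0,0,0],0],
  [[0,0,0],[0,0,0],0],
])

```text
time_s: 11.05
position: [0.3833, -0.3585, 0.0265]
tool_rot: [[0.028, 0.002, -1.0], [1.0, -0.002, 0.028], [-0.002, -1.0, -0.003]]
ft_force: [-0.5, 0.1, -1.1]
grip_width: 0.015
```

```bash
cat > chk.py <<'E'
from plan import *
import sys
def chk(name,yaw,boxS,boxT,sS=4,sT=5):
    o=env.observe();print(o["time_s"],o["position"],o["tool_rot"].tolist() if 0 else np.array(o["tool_rot"]),o["ft_force"],o["grip_width"])
    R=np.array(o["tool_rot"]);u=-R[:,2];w=R[:,0]
    P=np.array(o["position"])+u*OFF
    tip=P+u*.135+R[:,1]*(ZOFF-.003)
    pts=[tip+w*.011,tip-w*.011]
    p=shot("side"); save(p,name+"_s",boxS,sS,proj(p,pts))
    p=shot("top"); save(p,name+"_t",boxT,sT,proj(p,pts))
E
python3 - <<'E'
from chk import *
chk("b2",YB,(150,220,320,370),(270,160,420,280))
t,Rt=lp(SB,YB,.11,.0075);go(t,Rt,0,4,dec=4)
E
```

```text
11.05 [ 0.3833 -0.3585  0.0265] [[ 0.0275  0.0025 -0.9996]
 [ 0.9996 -0.002   0.0275]
 [-0.0019 -1.     -0.0025]] [-0.5246  0.0731 -1.1402] 0.014982919369305639
[[[0.0003,0.0002,-0.0201],[0.04,0.0,-0.03],0],[[0.0004,0.0003,-0.02],[0.04,0.0,-0.03],0],[[0.0003,0.0002,-0.0201],[0.04,0.0,-0.03],0],[[0.0003,0.0002,-0.02],[0.04,0.0,-0.03],0]]
dist/row mm 20.05728755409975 deg/row 0.050966691843567696
```

View pics/b2_s.png

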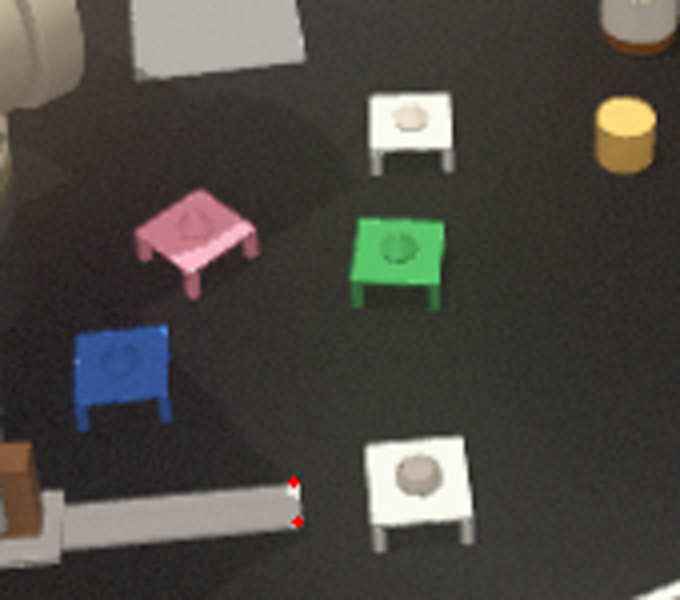

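View pics/b2_t.png

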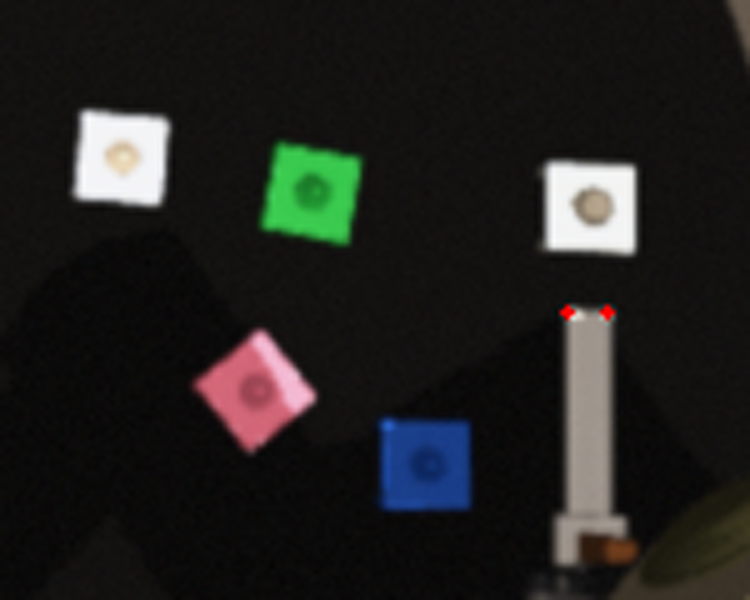

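carry_out([
  [[0,0,-0.01],[0,0,0],0],
  [[0,0,-0.014],[0,0,0],0],
  [[0,0,-0.014],[0,0,0],0],
  [[0,0,-0.014],[0,0,0],0],
  [[0,0,-0.014],[0,0,0],0],
  [[0,0,-0.014],[0,0,0],0],
  [[0,0,0],[0,0,0],0],
])

```text
time_s: 12.02
position: [0.4639, -0.3605, 0.026]
tool_rot: [[0.027, 0.002, -1.0], [1.0, -0.001, 0.027], [-0.001, -1.0, -0.002]]
ft_force: [0.2, 0.4, -1.8]
grip_width: 0.0152
```

```bash
python3 - <<'E'
from chk import *
chk("b3",YB,(150,220,320,370),(270,160,420,280))
E
```

```text
12.025 [ 0.4639 -0.3605  0.026 ] [[ 0.0267  0.0021 -0.9996]
 [ 0.9996 -0.0015  0.0267]
 [-0.0014 -1.     -0.0022]] [ 0.1864  0.3842 -1.7813] 0.01523281176546541
```

View pics/b3_s.png

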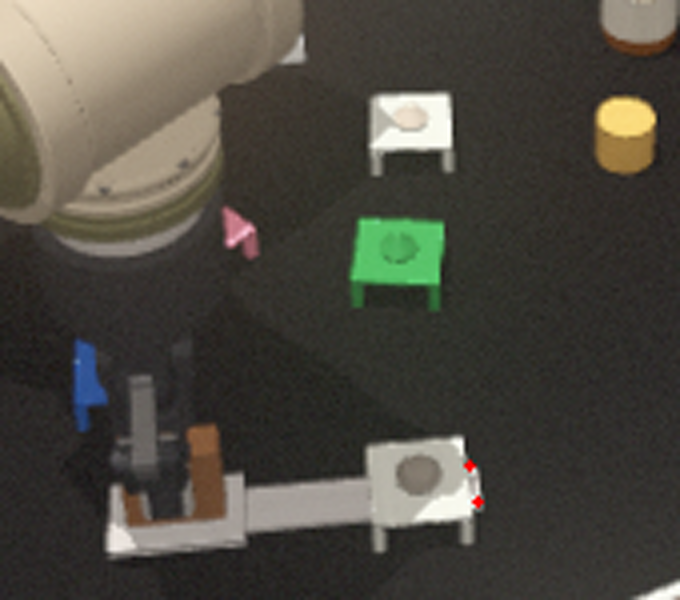

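carry_out([
  [[0,-0.003,0],[0,0,0],0],
  [[0,-0.005,0],[0,0,0],0],
  [[0,-0.01,0],[0,0,0],0],
  [[0,-0.015,0],[0,0,0],0],
  [[0,-0.018,0],[0,0,0],0],
  [[0,-0.012,0],[0,0,0],0],
  [[0,-0.005,0],[0,0,0],0],
  [[0,0,0],[0,0,0],0],
])

```text
time_s: 13.12
position: [0.4629, -0.3604, 0.0942]
tool_rot: [[0.028, 0.002, -1.0], [1.0, -0.001, 0.028], [-0.001, -1.0, -0.002]]
ft_force: [-0.4, -0.3, -2.6]
grip_width: 0.0149
```

```bash
cat >> plan.py <<'E'
_y=np.radians(19.6);RD=np.array([[np.cos(_y),-np.sin(_y)],[np.sin(_y),np.cos(_y)]]);OD=np.array([.6310,.2105])
def dry(x,y): return OD+RD@np.array([x,y])/1e3
E
python3 - <<'E'
from chk import *
chk("b4",YB,(150,200,320,350),(270,160,420,280))
t,Rt=lp(dry(-126,69),19.6,.11,.075); print(t)
go(t,Rt,0,28,dec=3)
E
```

```text
13.125 [ 0.4629 -0.3604  0.0942] [[ 0.0277  0.002  -0.9996]
 [ 0.9996 -0.0013  0.0277]
 [-0.0013 -1.     -0.002 ]] [-0.3651 -0.3068 -2.5995] 0.014924173643544631
[0.3844 0.1959 0.0934]
[[[0.02,-0.0,0.003],[0.0,-0.76,-0.0],0],[[0.02,-0.0,0.003],[0.0,-0.76,-0.0],0],[[0.019,-0.0,0.003],[0.0,-0.76,-0.0],0],[[0.02,-0.0,0.003],[0.0,-0.76,-0.0],0],[[0.02,-0.0,0.002],[0.0,-0.76,-0.0],0],[[0.02,-0.0,0.002],[0.0,-0.76,-0.0],0],[[0.02,-0.0,0.002],[0.0,-0.76,-0.0],0],[[0.02,-0.0,0.001],[0.0,-0.76,-0.0],0],[[0.02,-0.0,0.002],[0.0,-0.76,-0.0],0],[[0.02,-0.0,0.001],[0.0,-0.76,-0.0],0],[[0.02,-0.0,0.0],[0.0,-0.76,-0.0],0],[[0.02,-0.0,0.001],[0.0,-0.76,-0.0],0],[[0.02,-0.0,-0.0],[0.0,-0.76,-0.0],0],[[0.021,-0.0,-0.0],[0.0,-0.76,-0.0],0],[[0.02,-0.0,-0.001],[0.0,-0.76,-0.0],0],[[0.02,-0.0,-0.0],[0.0,-0.76,-0.0],0],[[0.02,-0.0,-0.001],[0.0,-0.76,-0.0],0],[[0.02,-0.0,-0.001],[0.0,-0.76,-0.0],0],[[0.02,-0.0,-0.002],[0.0,-0.76,-0.0],0],[[0.02,-0.0,-0.001],[0.0,-0.76,-0.0],0],[[0.02,-0.0,-0.002],[0.0,-0.76,-0.0],0],[[0.02,-0.0,-0.003],[0.0,-0.76,-0.0],0],[[0.019,-0.0,-0.002],[0.0,-0.76,-0.0],0],[[0.02,-0.0,-0.003],[0.0,-0.76,-0.0],0],[[0.02,-0.0,-0.003],[0.0,-0.76,-0.0],0],[[0.02,-0.0,-0.003],[0.0,-0.76,-0.0],0],[[0.02,-0.0,-0.004],[0.0,-0.76,-0.0],0],[[0.019,-0.0,-0.003],[0.0,-0.76,-0.0],0]]
dist/row mm 20.05967830467747 deg/row 0.7565957809154026
```

View pics/b4_s.png

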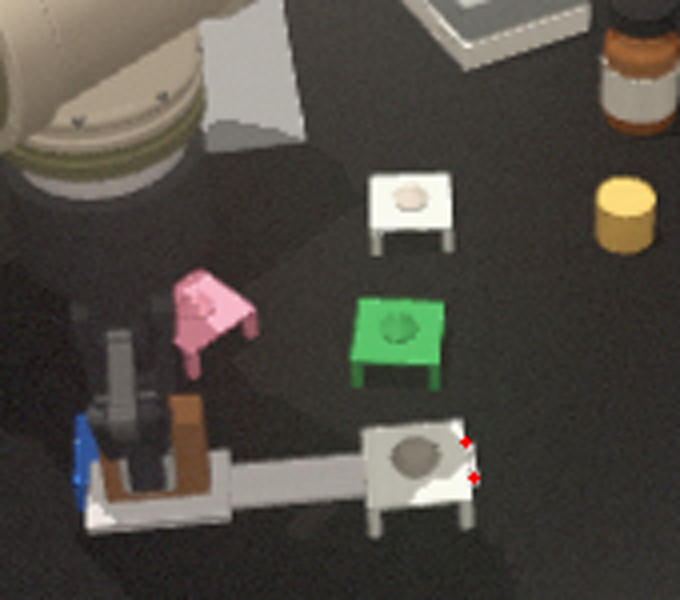

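carry_out([
  [[0.006,0,0.001],[0,-0.4,0],0],
  [[0.012,0,0.002],[0,-0.8,0],0],
  [[0.018,0,0.002],[0,-0.8,0],0],
  [[0.02,0,0.002],[0,-0.8,0],0],
  [[0.02,0,0.002],[0,-0.8,0],0],
  [[0.02,0,0.002],[0,-0.8,0],0],
  [[0.02,0,0.002],[0,-0.8,0],0],
  [[0.02,0,0.002],[0,-0.8,0],0],
])

```text
time_s: 14.22
position: [0.4447, -0.2235, 0.0939]
tool_rot: [[-0.078, 0.002, -0.997], [0.997, -0.001, -0.078], [-0.001, -1.0, -0.002]]
ft_force: [0.5, 0.1, -1.8]
grip_width: 0.0149
```

carry_out([
  [[0.02,0,0.001],[0,-0.8,0],0],
  [[0.02,0,0.001],[0,-0.8,0],0],
  [[0.02,0,0.001],[0,-0.8,0],0],
  [[0.02,0,0.001],[0,-0.8,0],0],
  [[0.02,0,0],[0,-0.8,0],0],
  [[0.02,0,0],[0,-0.8,0],0],
  [[0.02,0,0],[0,-0.8,0],0],
  [[0.02,0,0],[0,-0.8,0],0],
])

```text
time_s: 15.22
position: [0.4206, -0.0653, 0.0937]
tool_rot: [[-0.189, 0.002, -0.982], [0.982, -0.001, -0.189], [-0.002, -1.0, -0.002]]
ft_force: [-0.5, 0.9, -2.4]
grip_width: 0.0152
```

carry_out([
  [[0.02,0,-0.001],[0,-0.8,0],0],
  [[0.02,0,-0.001],[0,-0.8,0],0],
  [[0.02,0,-0.001],[0,-0.8,0],0],
  [[0.02,0,-0.001],[0,-0.8,0],0],
  [[0.018,0,-0.002],[0,-0.8,0],0],
  [[0.013,0,-0.002],[0,-0.7,0],0],
  [[0.007,0,-0.001],[0,-0.4,0],0],
  [[0,0,0],[0,0,0],0],
])

```text
time_s: 16.23
position: [0.4034, 0.0508, 0.0935]
tool_rot: [[-0.275, 0.002, -0.961], [0.961, -0.001, -0.275], [-0.002, -1.0, -0.002]]
ft_force: [-0.6, -0.5, -1.7]
grip_width: 0.0152
```

```bash
python3 - <<'E'
from chk import *
chk("b5",YB,(120,110,320,250),(100,120,320,270),sT=3.5)
t,Rt=lp(dry(-126,69),19.6,.11,.075); print(t)
go(t,Rt,0,8,dec=4)
E
```

```text
16.225 [0.4034 0.0508 0.0935] [[-0.2749  0.002  -0.9615]
 [ 0.9615 -0.0013 -0.2749]
 [-0.0018 -1.     -0.0016]] [-0.6176 -0.4889 -1.7399] 0.015157812329910876
[0.3844 0.1959 0.0934]
[[[0.0182,-0.0,-0.0027],[0.01,-0.46,-0.01],0],[[0.0181,-0.0,-0.0028],[0.01,-0.46,-0.01],0],[[0.0181,-0.0,-0.003],[0.01,-0.46,-0.01],0],[[0.0181,-0.0,-0.0031],[0.01,-0.46,-0.01],0],[[0.0181,-0.0001,-0.0033],[0.01,-0.46,-0.01],0],[[0.018,0.0,-0.0034],[0.01,-0.46,-0.01],0],[[0.0181,0.0,-0.0035],[0.01,-0.46,-0.01],0],[[0.018,0.0,-0.0037],[0.01,-0.46,-0.01],0]]
dist/row mm 18.36419216938184 deg/row 0.46326569941003387
```

View pics/b5_s.png

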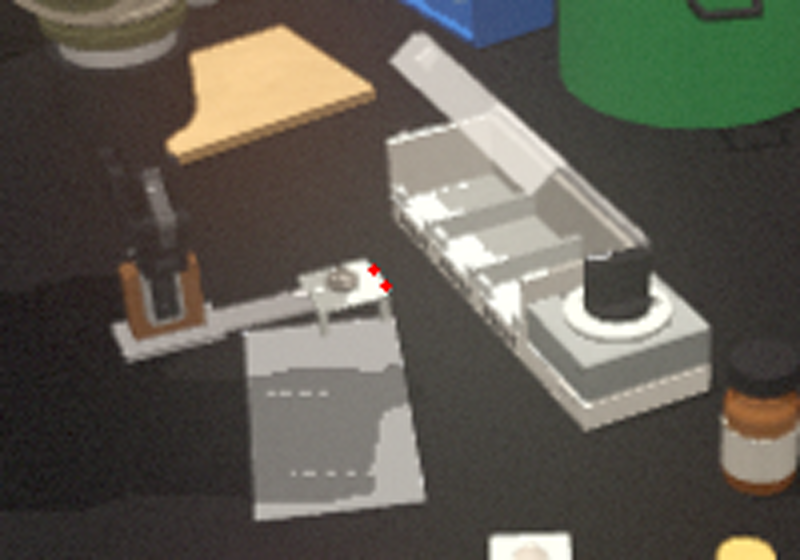

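View pics/b5_t.png

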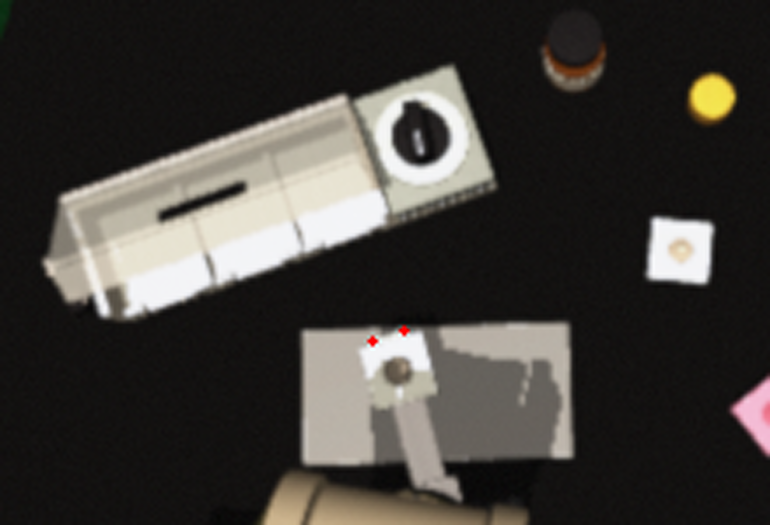

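carry_out([
  [[0.008,0,-0.001],[0,-0.3,0],0],
  [[0.015,0,-0.002],[0,-0.5,0],0],
  [[0.02,0,-0.003],[0,-0.5,0],0],
  [[0.022,0,-0.004],[0,-0.5,0],0],
  [[0.022,0,-0.004],[0,-0.5,0],0],
  [[0.022,0,-0.004],[0,-0.5,0],0],
  [[0.018,0,-0.003],[0,-0.5,0],0],
  [[0.012,0,-0.003],[0,-0.4,0],0],
])

```text
time_s: 17.32
position: [0.3838, 0.1916, 0.0933]
tool_rot: [[-0.337, 0.002, -0.941], [0.941, -0.001, -0.337], [-0.002, -1.0, -0.001]]
ft_force: [-1.0, 0.3, -1.7]
grip_width: 0.0151
```

carry_out([
  [[0.006,0,-0.001],[0,0,0],0],
  [[0,0,0],[0,0,0],0],
  [[0,0,0],[0,0,0],0],
])

```text
time_s: 17.7
position: [0.3833, 0.196, 0.0933]
tool_rot: [[-0.335, 0.002, -0.942], [0.942, -0.001, -0.335], [-0.002, -1.0, -0.001]]
ft_force: [0.1, 0.4, -2.3]
grip_width: 0.0151
```

```bash
python3 - <<'E'
from chk import *
chk("b6",YB,(120,110,320,250),(100,120,320,270),sT=3.5)
t,Rt=lp(dry(-126,69),19.6,.11,.06); print(t)
s=go(t,Rt,0,3,dec=4)
t,Rt=lp(dry(-5,69),19.6,.11,.06); print(t)
go(t,Rt,0,8,dec=4,start=s)
E
```

```text
17.7 [0.3833 0.196  0.0933] [[-0.3352  0.0018 -0.9421]
 [ 0.9421 -0.0013 -0.3352]
 [-0.0018 -1.     -0.0013]] [ 0.0668  0.3642 -2.276 ] 0.015108858765147695
[0.3844 0.1959 0.0784]
[[[-0.0001,0.005,-0.0003],[0.03,-0.01,-0.04],0],[[-0.0001,0.0049,-0.0003],[0.03,-0.01,-0.04],0],[[-0.0002,0.005,-0.0003],[0.03,-0.01,-0.04],0]]
dist/row mm 4.974946795490783 deg/row 0.04480422899474532
[0.4984 0.2365 0.0784]
[[[0.0,-0.0,-0.0151],[-0.0,0.0,0.0],0],[[0.0,-0.0,-0.0152],[-0.0,0.0,0.0],0],[[0.0,-0.0,-0.0151],[-0.0,0.0,0.0],0],[[0.0,-0.0,-0.0151],[-0.0,0.0,0.0],0],[[0.0,-0.0,-0.0152],[-0.0,0.0,0.0],0],[[0.0,-0.0,-0.0151],[-0.0,0.0,0.0],0],[[0.0,-0.0,-0.0151],[-0.0,0.0,0.0],0],[[0.0,-0.0,-0.0151],[-0.0,0.0,0.0],0]]
dist/row mm 15.130537336009114 deg/row 0.002325534849480603
```

View pics/b6_s.png

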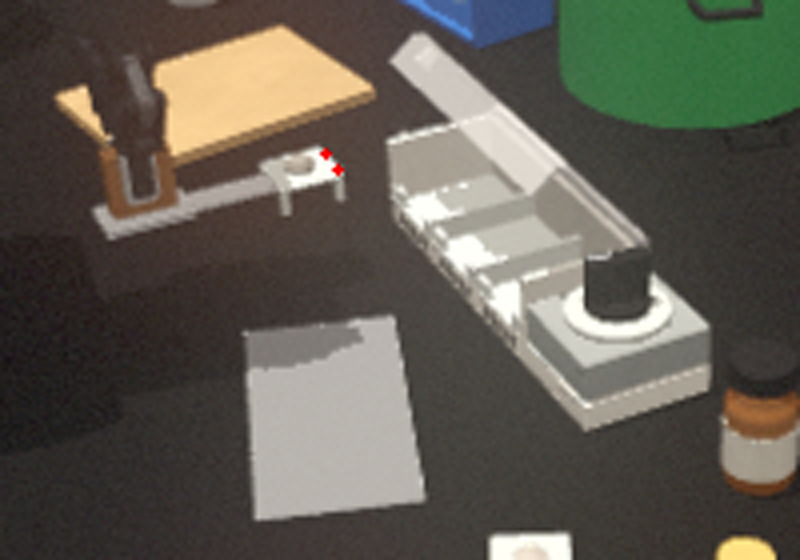

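View pics/b6_t.png

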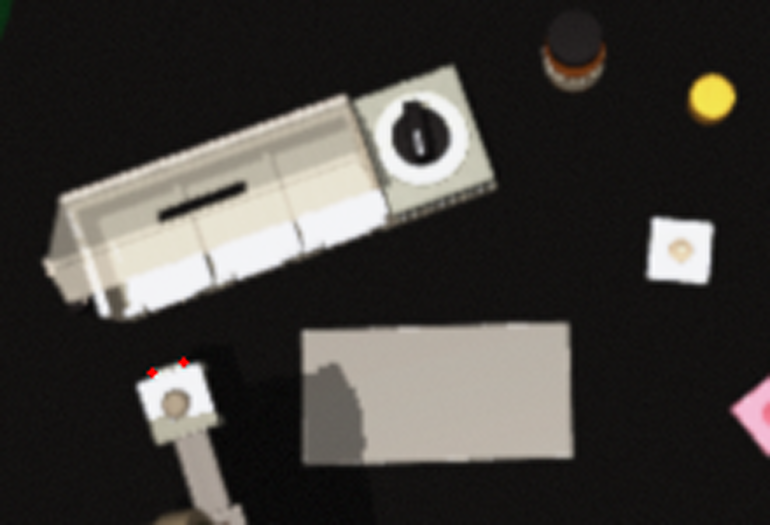

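carry_out([
  [[0,0.005,-0.001],[0,0,0],0],
  [[0,0.006,0],[0,0,0],0],
  [[0,0.004,-0.005],[0,0,0],0],
  [[0,0,-0.01],[0,0,0],0],
  [[0,0,-0.014],[0,0,0],0],
  [[0,0,-0.015],[0,0,0],0],
  [[0,0,-0.015],[0,0,0],0],
  [[0,0,-0.015],[0,0,0],0],
])

```text
time_s: 18.8
position: [0.4553, 0.222, 0.0785]
tool_rot: [[-0.336, 0.003, -0.942], [0.942, -0.001, -0.336], [-0.002, -1.0, -0.002]]
ft_force: [-0.5, 0.3, -2.6]
grip_width: 0.0152
```

```bash
python3 - <<'E'
from chk import *
chk("b7",YB,(120,110,320,250),(100,120,320,270),sT=3.5)
t,Rt=lp(dry(-5,69),19.6,.11,.06); print(t)
go(t,Rt,0,4,dec=4)
E
```

```text
18.8 [0.4553 0.222  0.0785] [[-0.3358  0.0026 -0.9419]
 [ 0.9419 -0.0011 -0.3358]
 [-0.0019 -1.     -0.0021]] [-0.5103  0.3426 -2.6346] 0.01522644814000527
[0.4984 0.2365 0.0784]
[[[-0.0001,0.0,-0.0112],[0.05,0.0,-0.03],0],[[-0.0002,0.0001,-0.0113],[0.05,0.0,-0.03],0],[[-0.0001,0.0,-0.0112],[0.05,0.0,-0.03],0],[[-0.0002,0.0,-0.0112],[0.05,0.0,-0.03],0]]
dist/row mm 11.234003781799062 deg/row 0.05506241329648238
```

View pics/b7_s.png

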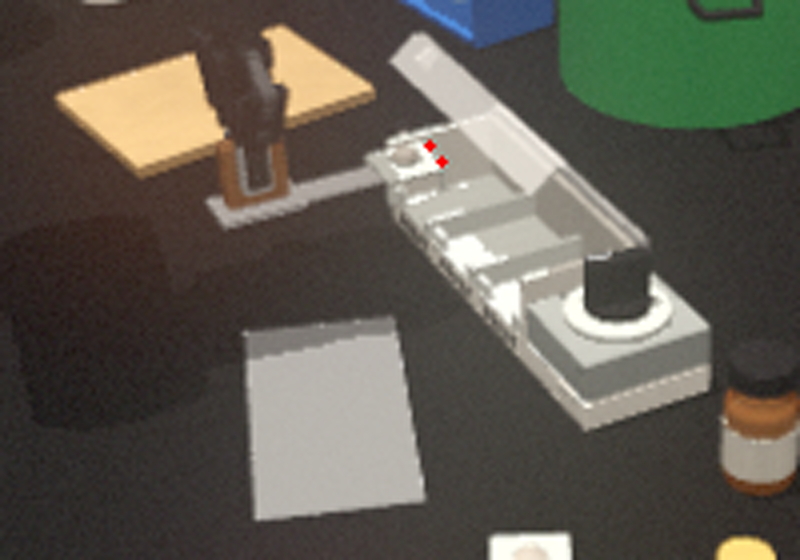

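View pics/b7_t.png

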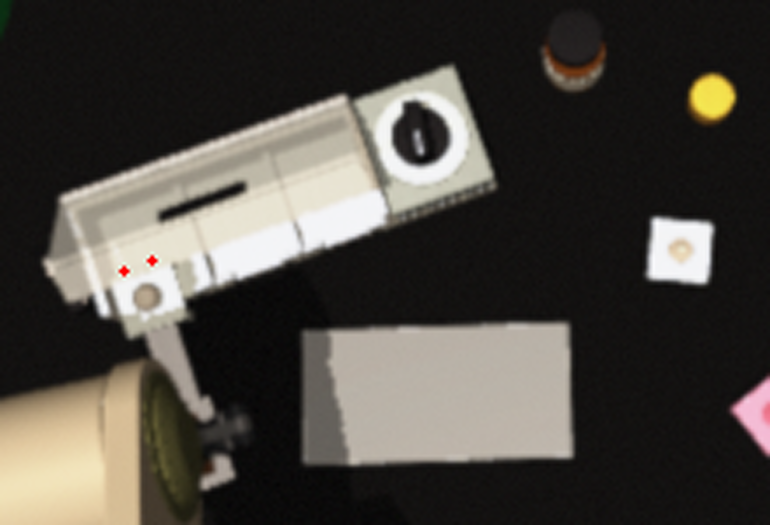

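carry_out([
  [[0,0,-0.014],[0,0,0],0],
  [[0,0,-0.013],[0,0,0],0],
  [[0,0,-0.011],[0,0,0],0],
  [[0,0,-0.007],[0,0,0],0],
  [[0,0,0],[0.1,0,-0.1],0],
  [[0,0,0],[0,0,0],0],
])

```text
time_s: 19.65
position: [0.496, 0.2365, 0.0784]
tool_rot: [[-0.336, -0.001, -0.942], [0.942, -0.0, -0.336], [0.0, -1.0, 0.001]]
ft_force: [-0.2, -0.2, -2.8]
grip_width: 0.0151
```

```bash
python3 - <<'E'
from chk import *
chk("b8",YB,(120,110,320,250),(100,120,320,270),sT=3.5)
t,Rt=lp(dry(-5,69),19.6,.11,.027); print(t)
go(t,Rt,0,6,dec=4)
E
```

```text
19.65 [0.496  0.2365 0.0784] [[-0.3357 -0.0009 -0.942 ]
 [ 0.942  -0.0002 -0.3357]
 [ 0.0001 -1.      0.0009]] [-0.1875 -0.239  -2.8046] 0.015130934256266094
[0.4984 0.2365 0.0454]
[[[-0.0001,0.0055,-0.0004],[-0.01,0.0,-0.0],0],[[-0.0002,0.0055,-0.0004],[-0.01,0.0,-0.0],0],[[-0.0001,0.0055,-0.0003],[-0.01,0.0,-0.0],0],[[-0.0001,0.0056,-0.0004],[-0.01,0.0,-0.0],0],[[-0.0002,0.0055,-0.0004],[-0.01,0.0,-0.0],0],[[-0.0001,0.0055,-0.0004],[-0.01,0.0,-0.0],0]]
dist/row mm 5.527532007088904 deg/row 0.006570829705289743
```

View pics/b8_s.png

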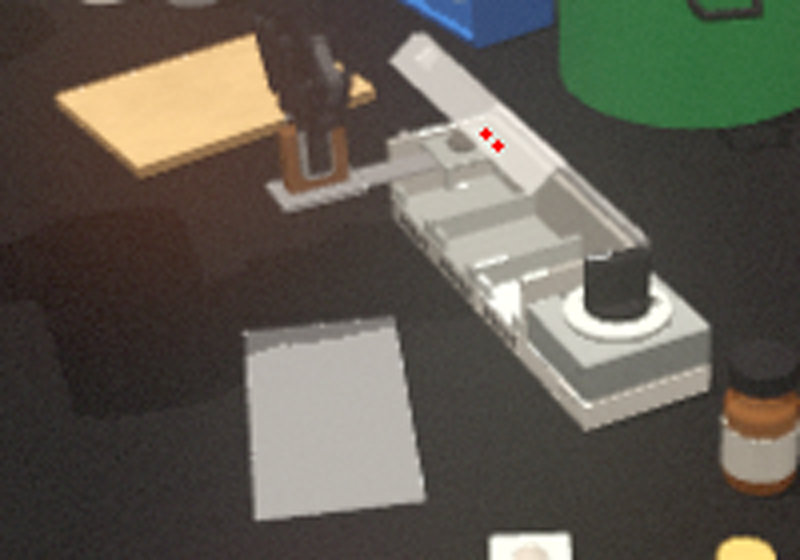

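View pics/b8_t.png

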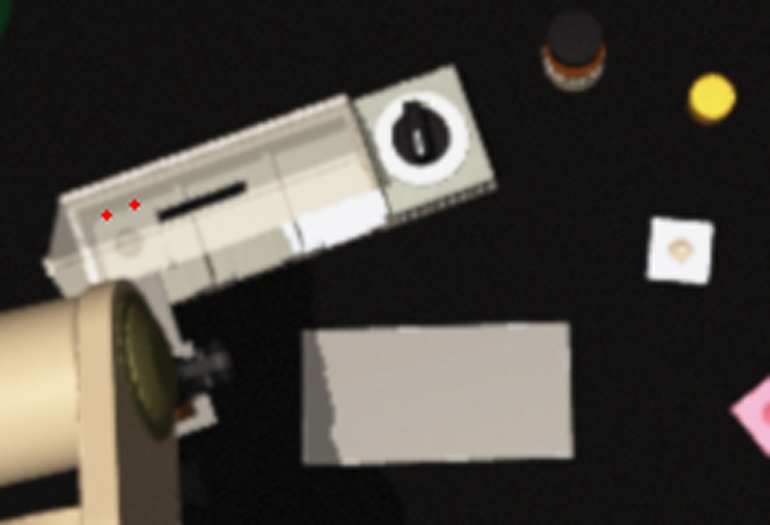

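```bash
python3 - <<'E'
from chk import *
o=env.observe();R=np.array(o["tool_rot"]);u=-R[:,2]
p=shot("side");q=shot("top")
for d in (.10,.105,.11,.115):
    X=np.array(o["position"])+u*(d+OFF);X[2]=.06+.003+.003+.008
    a=proj(p,X)[0];b=proj(q,X)[0]
    print(d,(a-[120,110])*4,(b-[100,120])*3.5, RD.T@(X[:2]-OD)*1e3)
E
```

```text
0.1 [444.1342 135.7536] [129.0611 253.0685] [-17.2547  69.8255]
0.105 [450.6453 134.0785] [126.8735 246.4084] [-12.2547  69.8269]
0.11 [457.139  132.4079] [124.6881 239.7547] [-7.2547 69.8283]
0.115 [463.6156 130.7418] [122.5048 233.1076] [-2.2547 69.8297]
```

carry_out([
  [[0,0.004,-0.002],[0,0,0],0],
  [[-0.001,0.006,0],[0,0,0],0],
  [[0,0.006,0],[0,0,0],0],
  [[0,0.005,0],[0,0,0],0],
  [[0,0.004,0],[0,0,0],0],
  [[0,0.004,0],[0,0,0],0],
  [[0,0.004,0],[0,0,0],0],
  [[0,0,0],[0,0,0],0],
])

```text
time_s: 20.85
position: [0.4984, 0.2363, 0.0452]
tool_rot: [[-0.336, -0.001, -0.942], [0.942, -0.0, -0.336], [-0.0, -1.0, 0.001]]
ft_force: [0.3, -1.2, -2.2]
grip_width: 0.0148
```

```bash
python3 - <<'E'
from chk import *
chk("b9",YB,(120,110,320,250),(100,120,320,270),sT=3.5)
p=shot("side");save(p,"b9z",(205,130,265,175),12)
E
```

```text
20.85 [0.4984 0.2363 0.0452] [[-0.3358 -0.0007 -0.942 ]
 [ 0.942  -0.0002 -0.3358]
 [-0.     -1.      0.0007]] [ 0.3121 -1.1554 -2.2386] 0.014798136040826087
```

View pics/b9z.png

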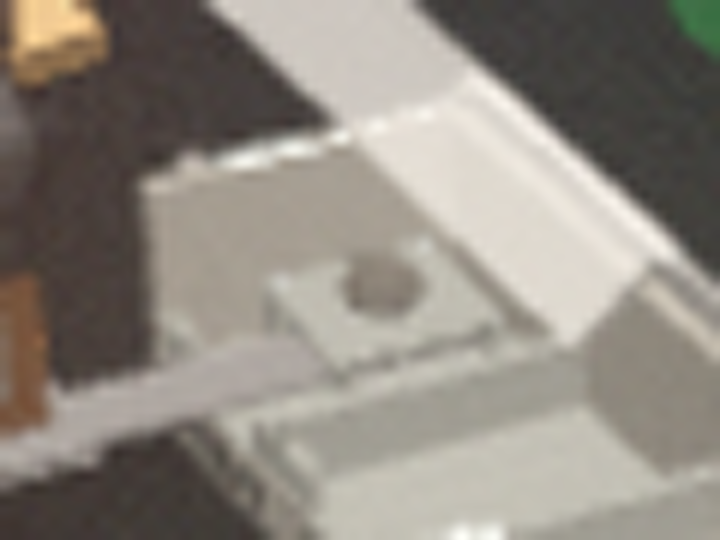

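carry_out([
  [[0,0,0.004],[0,0,0],0],
  [[0,0,0.01],[0,0,0],0],
  [[0,0,0.015],[0,0,0],0],
  [[0,0,0.02],[0,0,0],0],
  [[0,0,0.025],[0,0,0],0],
  [[0,0,0.025],[0,0,0],0],
  [[0,0,0.02],[0,0,0],0],
  [[0,0,0.01],[0,0,0],0],
])

```text
time_s: 22.0
position: [0.3757, 0.1927, 0.0457]
tool_rot: [[-0.336, -0.001, -0.942], [0.942, -0.0, -0.336], [0.0, -1.0, 0.001]]
ft_force: [-0.2, -0.0, -1.3]
grip_width: 0.0147
```

```bash
python3 - <<'E'
from chk import *
o=env.observe(); print(o["time_s"],o["position"],o["ft_force"])
p=shot("side");X=np.r_[dry(-6,69),.0375];P=[np.r_[dry(-6+a,69+b),.039] for a in(-22,22) for b in(-22,22)]
save(p,"c1z",(205,130,265,175),12,proj(p,P))
p=shot("top");save(p,"c1t",(100,120,320,270),3.5,proj(p,P))
for c in env.outline_of("stand1_mid",p): print(c["conf"],c["pixel"])
E
```

```text
22.0 [0.3757 0.1927 0.0457] [-0.1755 -0.0157 -1.2788]
```

View pics/c1z.png

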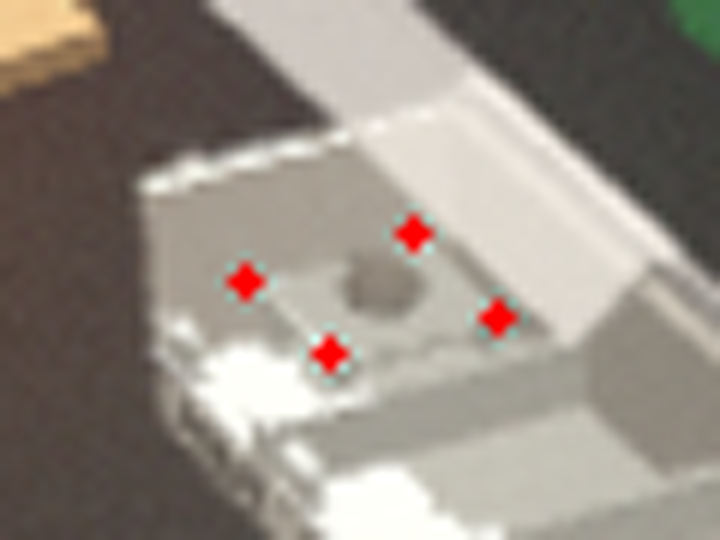

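View pics/c1t.png

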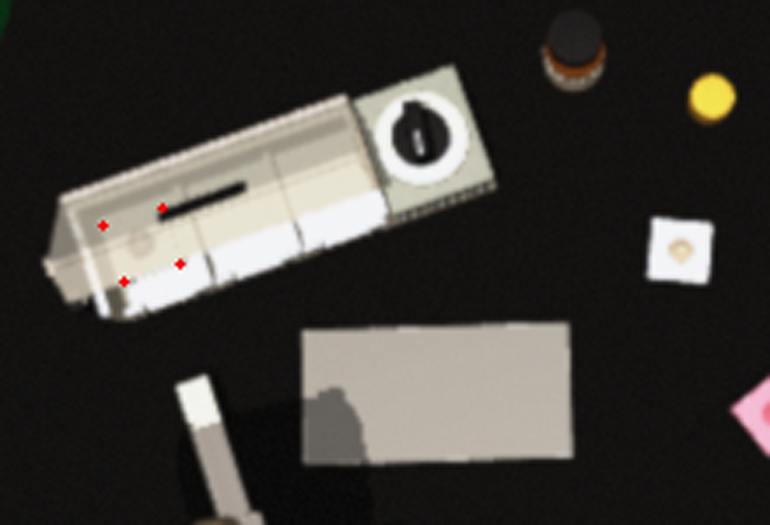

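```bash
python3 - <<'E'
from plan import *
t,Rt=lp(SA,YA,.19,.06); print(t)
go(t,Rt,0,8,dec=3)
E
```

```text
[ 0.4104 -0.1038  0.0784]
[[[-0.036,-0.004,0.009],[0.0,3.03,-0.0],0],[[-0.037,-0.004,0.006],[0.0,3.03,-0.0],0],[[-0.037,-0.004,0.005],[0.0,3.03,-0.0],0],[[-0.037,-0.004,0.002],[0.0,3.03,-0.0],0],[[-0.038,-0.004,0.001],[0.0,3.03,-0.0],0],[[-0.037,-0.005,-0.001],[0.0,3.03,-0.0],0],[[-0.037,-0.004,-0.003],[0.0,3.03,-0.0],0],[[-0.037,-0.004,-0.005],[0.0,3.03,-0.0],0]]
dist/row mm 37.55345599416244 deg/row 3.0260418206107986
```

carry_out([
  [[-0.036,-0.005,0.009],[0,3,0],0],
  [[-0.037,-0.004,0.006],[0,3,0],0],
  [[-0.037,-0.004,0.005],[0,3,0],0],
  [[-0.037,-0.004,0.002],[0,3,0],0],
  [[-0.038,-0.004,0.001],[0,3.1,0],0],
  [[-0.037,-0.005,-0.001],[0,3.1,0],0],
  [[-0.037,-0.004,-0.003],[0,3,0],0],
  [[-0.037,-0.003,-0.005],[0,3,0],0],
])

```text
time_s: 23.15
position: [0.4109, -0.1054, 0.0788]
tool_rot: [[0.082, 0.001, -0.997], [0.997, -0.001, 0.082], [-0.001, -1.0, -0.001]]
ft_force: [0.5, 1.2, -2.7]
grip_width: 0.0151
```

carry_out([
  [[0,0,0],[0,0,0],0],
  [[0,0,0],[0,0,0],0],
])

```text
time_s: 23.4
position: [0.4101, -0.1034, 0.0784]
tool_rot: [[0.08, -0.001, -0.997], [0.997, 0.0, 0.08], [0.0, -1.0, 0.001]]
ft_force: [0.4, 1.0, -1.7]
grip_width: 0.0148
```

```bash
python3 - <<'E'
from plan import *
o=env.observe(); print(o["time_s"],o["position"],np.array(o["tool_rot"]))
t,Rt=lp(SA,YA,.19,.0075); print(t)
go(t,Rt,0,4,dec=4)
p=shot("top");save(p,"d1t",(230,160,420,280),4); p2=p
E
```

```text
23.4 [ 0.4101 -0.1034  0.0784] [[ 0.0798 -0.0006 -0.9968]
 [ 0.9968  0.0002  0.0798]
 [ 0.0001 -1.      0.0006]]
[ 0.4104 -0.1038  0.0259]
[[[-0.0001,0.0131,-0.0001],[-0.01,0.01,0.0],0],[[-0.0001,0.0131,-0.0001],[-0.01,0.01,0.0],0],[[-0.0001,0.0132,-0.0001],[-0.01,0.01,0.0],0],[[-0.0,0.0131,-0.0001],[-0.01,0.01,0.0],0]]
dist/row mm 13.122699512270637 deg/row 0.010061890208383864
```

View pics/d1t.png

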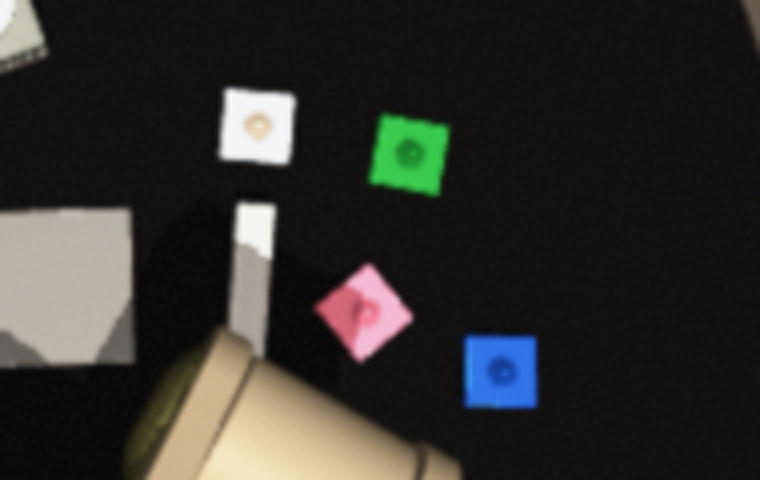

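carry_out([
  [[0,0.014,0],[0,0,0],0],
  [[0,0.015,0],[0,0,0],0],
  [[0,0.014,0],[0,0,0],0],
  [[0,0.009,0],[0,0,0],0],
  [[0,0,0],[0,0,0],0],
  [[0,0,0],[0,0,0],0],
])

```text
time_s: 24.2
position: [0.4102, -0.1035, 0.0269]
tool_rot: [[0.08, 0.0, -0.997], [0.997, -0.0, 0.08], [-0.0, -1.0, -0.0]]
ft_force: [-0.5, 0.4, -1.9]
grip_width: 0.0154
```

```bash
python3 - <<'E'
from chk import *
chk("d2",YA,(150,200,320,350),(230,160,420,280),sT=4)
t,Rt=lp(SA,YA,.11,.0075); print(t)
go(t,Rt,0,6,dec=4)
E
```

```text
24.2 [ 0.4102 -0.1035  0.0269] [[ 0.0795  0.0002 -0.9968]
 [ 0.9968 -0.0004  0.0795]
 [-0.0004 -1.     -0.0002]] [-0.5282  0.4146 -1.9096] 0.015375326739978034
[ 0.4902 -0.1102  0.0259]
[[[-0.0,0.0002,-0.0134],[0.01,0.0,-0.01],0],[[-0.0,0.0002,-0.0133],[0.01,0.0,-0.01],0],[[-0.0001,0.0001,-0.0134],[0.01,0.0,-0.01],0],[[0.0,0.0002,-0.0134],[0.01,0.0,-0.01],0],[[0.0,0.0002,-0.0133],[0.01,0.0,-0.01],0],[[-0.0,0.0001,-0.0134],[0.01,0.0,-0.01],0]]
dist/row mm 13.368557172466474 deg/row 0.008518220874994625
```

View pics/d2_s.png

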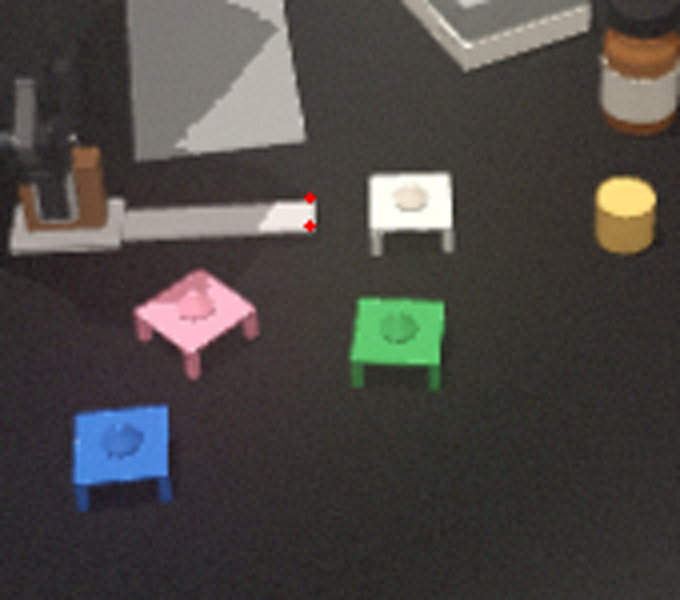

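View pics/d2_t.png

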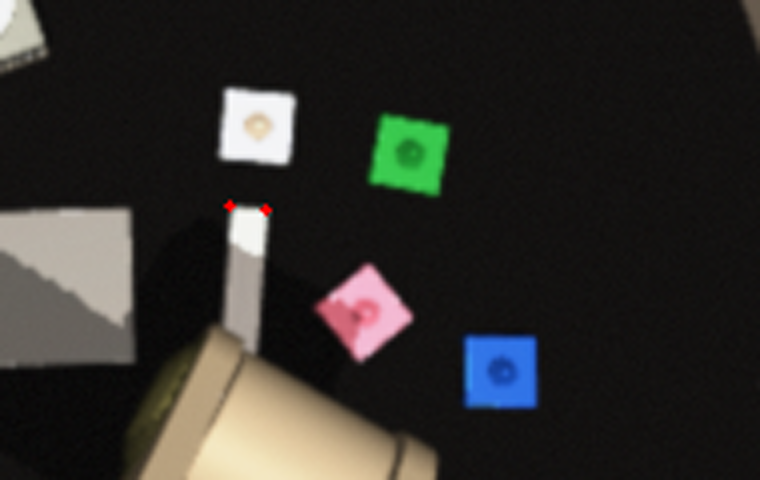

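carry_out([
  [[-0.001,0,-0.01],[0,0,0],0],
  [[0,0,-0.014],[0,0,0],0],
  [[0,0,-0.014],[0,0,0],0],
  [[0,0,-0.014],[0,0,0],0],
  [[0,0,-0.014],[0,0,0],0],
  [[0,0,-0.014],[0,0,0],0],
  [[0,0,0],[0,0,0],0],
])

```text
time_s: 25.18
position: [0.4909, -0.1112, 0.0265]
tool_rot: [[0.079, 0.001, -0.997], [0.997, -0.001, 0.079], [-0.001, -1.0, -0.001]]
ft_force: [-0.7, 0.0, -1.6]
grip_width: 0.0149
```

```bash
python3 - <<'E'
from chk import *
chk("d3",YA,(150,200,320,350),(230,160,420,280),sT=4)
t,Rt=lp(SA,YA,.11,.0075); print(t)
E
```

```text
25.175 [ 0.4909 -0.1112  0.0265] [[ 0.0794  0.0008 -0.9968]
 [ 0.9968 -0.0006  0.0794]
 [-0.0006 -1.     -0.0008]] [-0.6535  0.0466 -1.6024] 0.01491049186543587
[ 0.4902 -0.1102  0.0259]
```

View pics/d3_s.png

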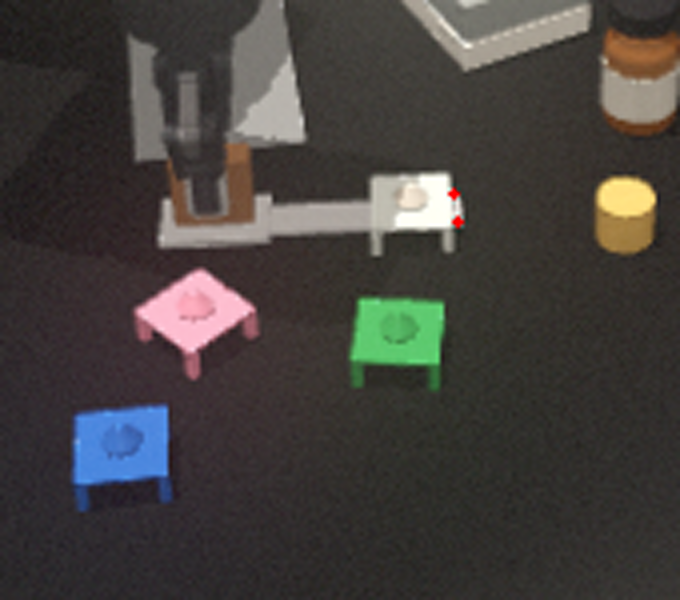

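View pics/d3_t.png

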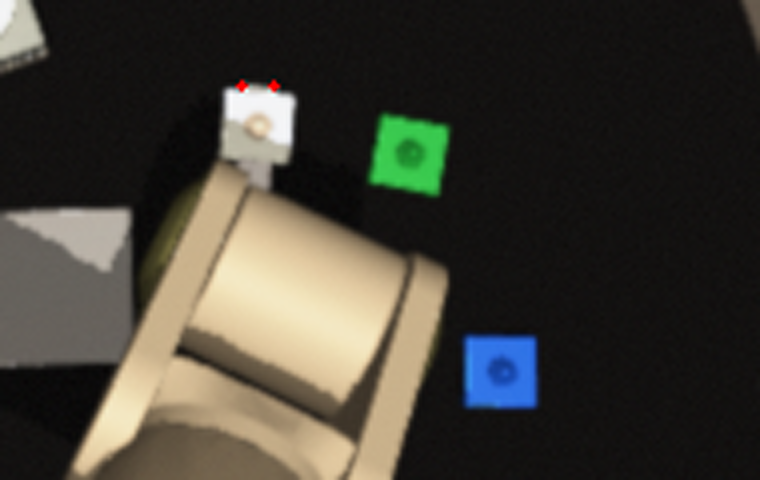

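carry_out([
  [[0,-0.003,0],[0,0,0],0],
  [[0,-0.005,0],[0,0,0],0],
  [[0,-0.01,0],[0,0,0],0],
  [[0,-0.015,0],[0,0,0],0],
  [[0,-0.018,0],[0,0,0],0],
  [[0,-0.012,0],[0,0,0],0],
  [[0,-0.005,0],[0,0,0],0],
  [[0,0,0],[0,0,0],0],
])

```text
time_s: 26.28
position: [0.4896, -0.111, 0.0946]
tool_rot: [[0.08, -0.0, -0.997], [0.997, -0.0, 0.08], [-0.0, -1.0, 0.0]]
ft_force: [-0.1, 0.1, -2.3]
grip_width: 0.0151
```

```bash
python3 - <<'E'
from chk import *
chk("d4",YA,(150,170,320,320),(230,160,420,280),sT=4)
t,Rt=lp(dry(-126,0),19.6,.11,.075); print(t)
go(t,Rt,0,16,dec=4)
E
```

```text
26.275 [ 0.4896 -0.111   0.0946] [[ 0.0799 -0.0002 -0.9968]
 [ 0.9968 -0.0002  0.0799]
 [-0.0002 -1.      0.0002]] [-0.1497  0.1456 -2.3283] 0.015083012125779028
[0.4075 0.1309 0.0934]
[[[0.0147,0.0001,0.0063],[-0.0,-1.51,0.0],0],[[0.0148,0.0,0.0059],[-0.0,-1.51,0.0],0],[[0.0149,0.0001,0.0056],[-0.0,-1.51,0.0],0],[[0.0152,0.0,0.0051],[-0.0,-1.51,0.0],0],[[0.0152,0.0001,0.0047],[-0.0,-1.51,0.0],0],[[0.0153,0.0,0.0044],[-0.0,-1.51,0.0],0],[[0.0155,0.0001,0.0039],[-0.0,-1.51,0.0],0],[[0.0156,0.0,0.0035],[-0.0,-1.51,0.0],0],[[0.0156,0.0001,0.0031],[-0.0,-1.51,0.0],0],[[0.0158,0.0,0.0027],[-0.0,-1.51,0.0],0],[[0.0158,0.0001,0.0022],[-0.0,-1.51,0.0],0],[[0.0158,0.0,0.0019],[-0.0,-1.51,0.0],0],[[0.0159,0.0001,0.0014],[-0.0,-1.51,0.0],0],[[0.0159,0.0,0.0011],[-0.0,-1.51,0.0],0],[[0.016,0.0001,0.0006],[-0.0,-1.51,0.0],0],[[0.0159,0.0,0.0001],[-0.0,-1.51,0.0],0]]
dist/row mm 15.956715300727078 deg/row 1.5116341251321472
```

View pics/d4_s.png

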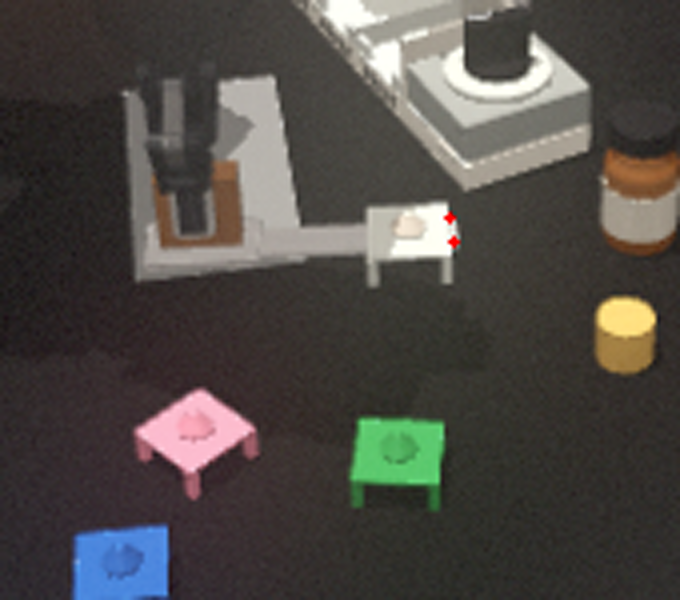

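carry_out([
  [[0.005,0,0.002],[0,-0.5,0],0],
  [[0.01,0,0.004],[0,-1,0],0],
  [[0.015,0,0.006],[0,-1.5,0],0],
  [[0.015,0,0.006],[0,-1.5,0],0],
  [[0.015,0,0.005],[0,-1.5,0],0],
  [[0.015,0,0.005],[0,-1.5,0],0],
  [[0.015,0,0.005],[0,-1.5,0],0],
  [[0.015,0,0.004],[0,-1.5,0],0],
])

```text
time_s: 27.38
position: [0.4524, -0.0049, 0.0945]
tool_rot: [[-0.105, -0.0, -0.994], [0.994, -0.0, -0.105], [-0.0, -1.0, 0.0]]
ft_force: [-0.3, -0.3, -1.8]
grip_width: 0.0149
```

carry_out([
  [[0.016,0,0.004],[0,-1.5,0],0],
  [[0.016,0,0.003],[0,-1.5,0],0],
  [[0.016,0,0.003],[0,-1.5,0],0],
  [[0.016,0,0.003],[0,-1.5,0],0],
  [[0.016,0,0.002],[0,-1.5,0],0],
  [[0.016,0,0.001],[0,-1.5,0],0],
  [[0.012,0,0.001],[0,-1.5,0],0],
  [[0.01,0,0],[0,-1,0],0],
])

```text
time_s: 28.38
position: [0.4138, 0.1079, 0.0945]
tool_rot: [[-0.301, -0.0, -0.954], [0.954, -0.0, -0.301], [-0.0, -1.0, 0.0]]
ft_force: [0.2, -0.3, -1.0]
grip_width: 0.0151
```

```bash
python3 - <<'E'
from chk import *
chk("d5",YA,(120,110,320,250),(100,120,320,270),sT=3.5)
t,Rt=lp(dry(-126,0),19.6,.11,.075); print(t)
s=go(t,Rt,0,4,dec=4)
E
```

```text
28.375 [0.4138 0.1079 0.0945] [[-0.3008 -0.0003 -0.9537]
 [ 0.9537 -0.0002 -0.3008]
 [-0.0001 -1.      0.0003]] [ 0.2433 -0.3483 -1.0328] 0.015086499247455053
[0.4075 0.1309 0.0934]
[[[0.006,0.0003,-0.0003],[-0.01,-0.52,0.0],0],[[0.0059,0.0002,-0.0003],[-0.01,-0.52,0.0],0],[[0.006,0.0003,-0.0004],[-0.01,-0.52,0.0],0],[[0.0059,0.0003,-0.0004],[-0.01,-0.52,0.0],0]]
dist/row mm 5.964596224733105 deg/row 0.5239962903519051
```

View pics/d5_s.png

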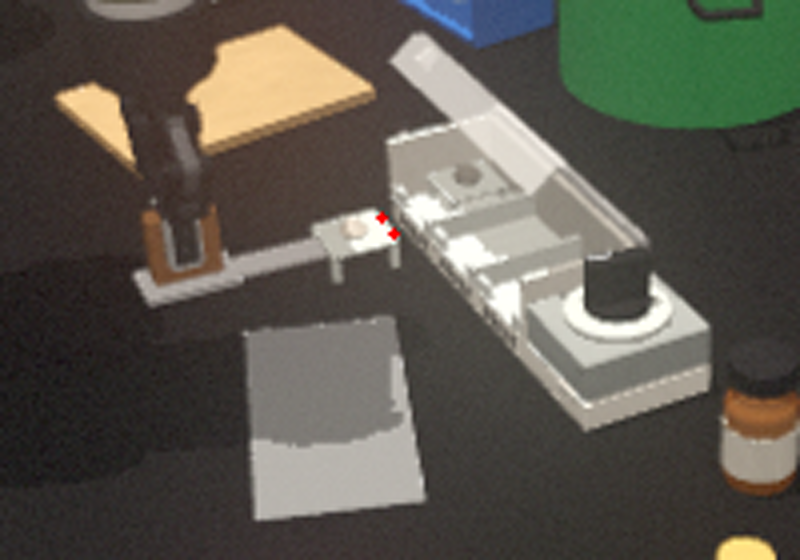

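View pics/d5_t.png

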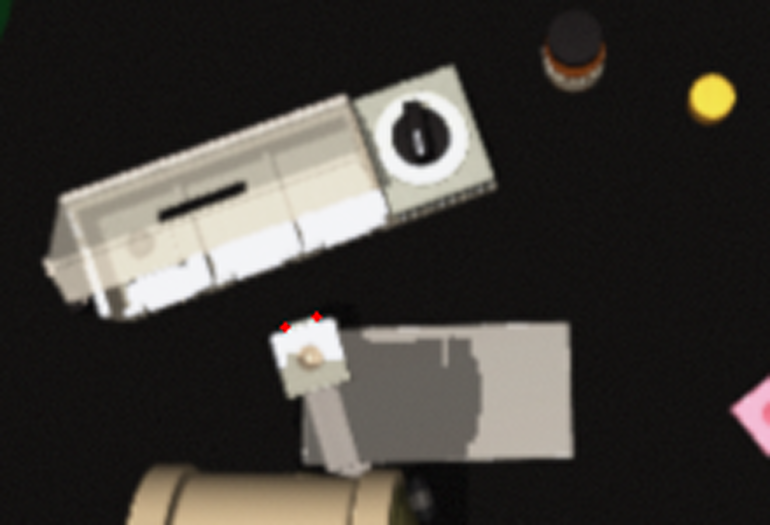

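carry_out([
  [[0.006,0,0],[0,-0.5,0],0],
  [[0.006,0,0],[0,-0.5,0],0],
  [[0.006,0.003,0],[0,-0.5,0],0],
  [[0.006,0.005,-0.001],[0,-0.5,0],0],
  [[0,0.005,0],[0,0,0],0],
  [[0,0.003,0],[0,0,0],0],
  [[0,0,0],[0,0,0],0],
])

```text
time_s: 29.35
position: [0.4074, 0.1301, 0.0782]
tool_rot: [[-0.332, -0.001, -0.943], [0.943, -0.0, -0.332], [0.0, -1.0, 0.001]]
ft_force: [-0.1, -0.6, -1.8]
grip_width: 0.015
```

```bash
python3 - <<'E'
from chk import *
chk("d6",YA,(120,110,320,250),(100,120,320,270),sT=3.5)
t,Rt=lp(dry(-5,0),19.6,.11,.06); print(t)
s=go(t,Rt,0,8,dec=4)
E
```

```text
29.35 [0.4074 0.1301 0.0782] [[-0.3322 -0.0009 -0.9432]
 [ 0.9432 -0.0002 -0.3322]
 [ 0.0001 -1.      0.0009]] [-0.0962 -0.5927 -1.8407] 0.014966801734197852
[0.5215 0.1715 0.0784]
[[[0.0001,0.0,-0.0152],[-0.0,-0.02,-0.0],0],[[0.0002,0.0,-0.0151],[-0.0,-0.02,-0.0],0],[[0.0001,0.0,-0.0152],[-0.0,-0.02,-0.0],0],[[0.0002,0.0001,-0.0151],[-0.0,-0.02,-0.0],0],[[0.0001,-0.0,-0.0152],[-0.0,-0.02,-0.0],0],[[0.0001,-0.0,-0.0151],[-0.0,-0.02,-0.0],0],[[0.0001,0.0,-0.0152],[-0.0,-0.02,-0.0],0],[[0.0001,0.0,-0.0151],[-0.0,-0.02,-0.0],0]]
dist/row mm 15.15273310045238 deg/row 0.025029230125329538
```

carry_out([
  [[0.001,0,-0.006],[0,-0.1,0],0],
  [[0,0,-0.011],[0,-0.1,0],0],
  [[0,0,-0.015],[0,0,0],0],
  [[0,0,-0.015],[0,0,0],0],
  [[0,0,-0.015],[0,0,0],0],
  [[0,0,-0.015],[0,0,0],0],
  [[0,0,-0.015],[0,0,0],0],
  [[0,0,-0.012],[0,0,0],0],
])

```text
time_s: 30.45
position: [0.5062, 0.1665, 0.0784]
tool_rot: [[-0.336, -0.0, -0.942], [0.942, -0.0, -0.336], [-0.0, -1.0, 0.0]]
ft_force: [0.2, -0.6, -1.7]
grip_width: 0.0149
```

carry_out([
  [[0,0,-0.009],[0,0,0],0],
  [[0,0,-0.006],[0,0,0],0],
  [[0,0,-0.003],[0,0,0],0],
  [[0,0,0],[0,0,0],0],
  [[0,0,0],[0,0,0],0],
])

```text
time_s: 31.08
position: [0.5218, 0.1721, 0.0785]
tool_rot: [[-0.336, -0.001, -0.942], [0.942, -0.0, -0.336], [0.0, -1.0, 0.001]]
ft_force: [-0.3, 0.0, -1.7]
grip_width: 0.0151
```

```bash
python3 - <<'E'
from chk import *
o=env.observe(); print(o["time_s"],o["position"],np.array(o["tool_rot"]),o["ft_force"])
p=shot("side");P=[np.r_[dry(-6+a,0+b),.039+.03] for a in(-22,22) for b in(-22,22)]
save(p,"e1z",(200,130,280,190),10,proj(p,P))
p=shot("top");save(p,"e1t",(100,120,320,270),3.5,proj(p,P))
t,Rt=lp(dry(-5,0),19.6,.11,.06); print(t)
s=go(t,Rt,0,1,dec=4)
E
```

```text
31.075 [0.5218 0.1721 0.0785] [[-0.3357 -0.0006 -0.942 ]
 [ 0.942  -0.0002 -0.3357]
 [ 0.     -1.      0.0006]] [-0.2666  0.0141 -1.6582]
[0.5215 0.1715 0.0784]
[[[-0.0004,0.0001,0.0005],[-0.03,0.01,-0.0],0]]
dist/row mm 0.6461090138333843 deg/row 0.0320137673187539
```

View pics/e1z.png

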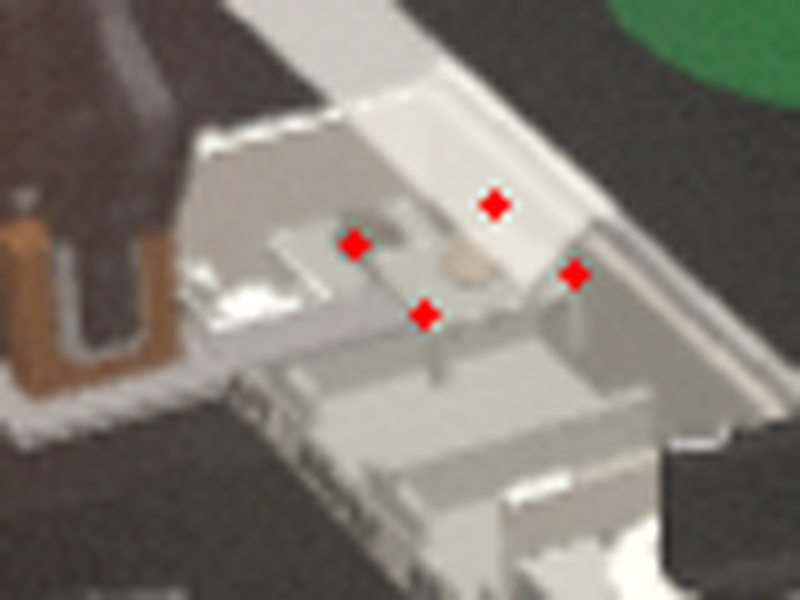

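View pics/e1t.png

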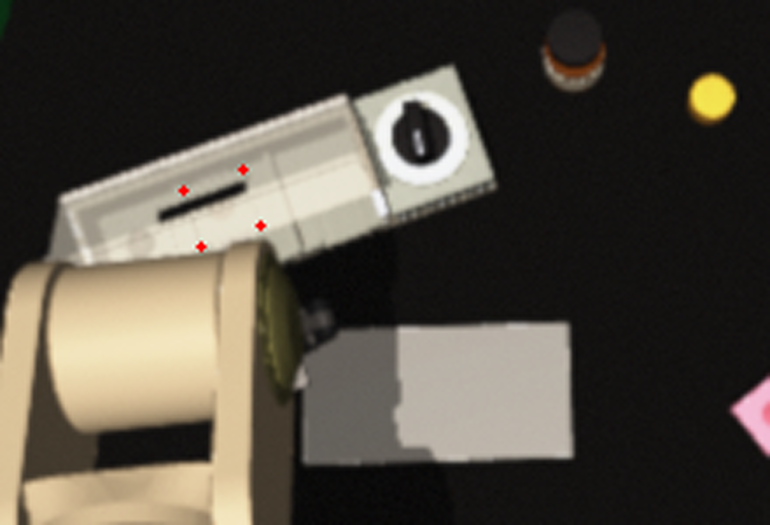

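carry_out([
  [[0,0.004,0],[0,0,0],0],
  [[0,0.006,0],[0,0,0],0],
  [[0,0.006,0],[0,0,0],0],
  [[0,0.005,0],[0,0,0],0],
  [[0,0.004,0],[0,0,0],0],
  [[0,0.004,0],[0,0,0],0],
  [[0,0.004,0],[0,0,0],0],
  [[0,0,0],[0,0,0],0],
])

```text
time_s: 32.17
position: [0.522, 0.1721, 0.0452]
tool_rot: [[-0.336, -0.001, -0.942], [0.942, -0.0, -0.336], [0.0, -1.0, 0.001]]
ft_force: [0.0, -0.5, -1.2]
grip_width: 0.0153
```

```bash
python3 - <<'E'
from chk import *
o=env.observe(); print(o["time_s"],o["position"],np.array(o["tool_rot"]),o["ft_force"])
p=shot("side");P=[np.r_[dry(-6+a,0+b),.039] for a in(-22,22) for b in(-22,22)]
save(p,"e2z",(200,130,280,190),10,proj(p,P))
E
```

```text
32.175 [0.522  0.1721 0.0452] [[-0.3357 -0.0007 -0.942 ]
 [ 0.942  -0.0002 -0.3357]
 [ 0.0001 -1.      0.0008]] [ 0.0402 -0.4848 -1.1614]
```

View pics/e2z.png

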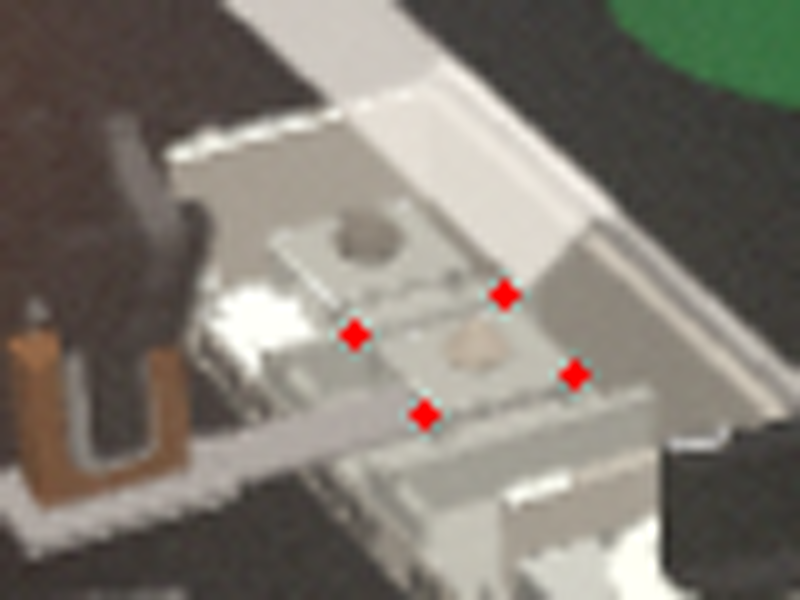

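Seated, matches prediction. Retract.

carry_out([
  [[0,0,0.004],[0,0,0],0],
  [[0,0,0.01],[0,0,0],0],
  [[0,0,0.015],[0,0,0],0],
  [[0,0,0.02],[0,0,0],0],
  [[0,0,0.025],[0,0,0],0],
  [[0,0,0.025],[0,0,0],0],
  [[0,0,0.02],[0,0,0],0],
  [[0,0,0.01],[0,0,0],0],
])

```text
time_s: 33.22
position: [0.3993, 0.1286, 0.0457]
tool_rot: [[-0.336, -0.001, -0.942], [0.942, -0.0, -0.336], [0.0, -1.0, 0.001]]
ft_force: [0.0, 0.1, -1.4]
grip_width: 0.0148
```

```bash
cat >> plan.py <<'E'
MM=np.array([.4959,.0628]); MY=-88.25
E
python3 - <<'E'
from chk import *
o=env.observe(); print(o["time_s"],o["position"],np.array(o["tool_rot"]),o["ft_force"])
p=shot("side")
save(p,"f1z",(200,130,280,190),10)
p=shot("top");save(p,"f1t",(90,110,420,290),2.3)
t,Rt=lp(MM,MY,.0525,.08); print(t)
go(t,Rt,0,16,dec=3)
E
```

```text
33.225 [0.3993 0.1286 0.0457] [[-0.3356 -0.0005 -0.942 ]
 [ 0.942  -0.0002 -0.3356]
 [ 0.     -1.      0.0005]] [ 0.0237  0.1058 -1.3551]
[0.4943 0.1165 0.0984]
[[[-0.003,-0.003,-0.005],[-0.0,6.74,-0.0],0],[[-0.002,-0.004,-0.006],[-0.0,6.74,-0.0],0],[[-0.001,-0.003,-0.006],[-0.0,6.74,-0.0],0],[[-0.001,-0.003,-0.006],[-0.0,6.74,-0.0],0],[[0.0,-0.003,-0.005],[-0.0,6.74,-0.0],0],[[0.001,-0.004,-0.006],[-0.0,6.74,-0.0],0],[[0.001,-0.003,-0.006],[-0.0,6.74,-0.0],0],[[0.002,-0.003,-0.006],[-0.0,6.74,-0.0],0],[[0.003,-0.004,-0.005],[-0.0,6.74,-0.0],0],[[0.003,-0.003,-0.005],[-0.0,6.74,-0.0],0],[[0.004,-0.003,-0.004],[-0.0,6.74,-0.0],0],[[0.005,-0.004,-0.004],[-0.0,6.74,-0.0],0],[[0.004,-0.003,-0.004],[-0.0,6.74,-0.0],0],[[0.006,-0.003,-0.003],[-0.0,6.74,-0.0],0],[[0.005,-0.003,-0.002],[-0.0,6.74,-0.0],0],[[0.006,-0.004,-0.002],[-0.0,6.74,-0.0],0]]
dist/row mm 6.801425545671663 deg/row 6.74054910169186
```

View pics/f1z.png

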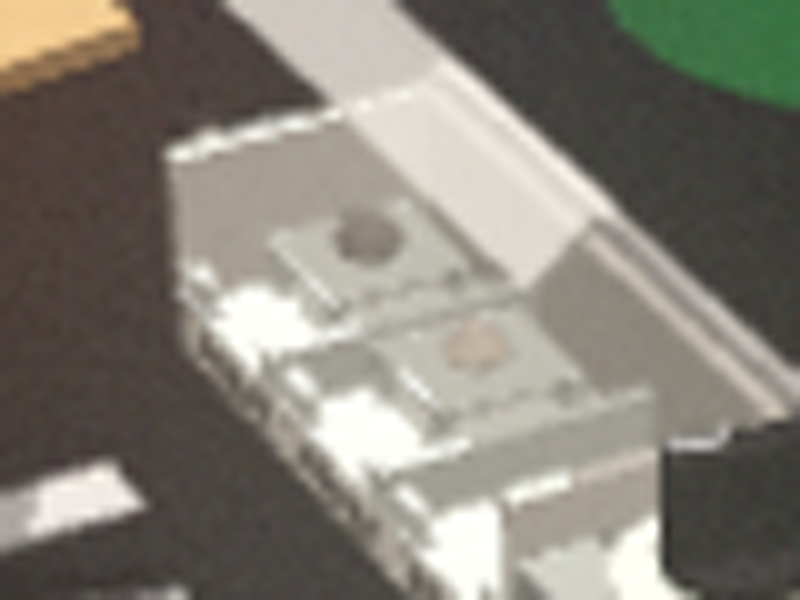

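View pics/f1t.png

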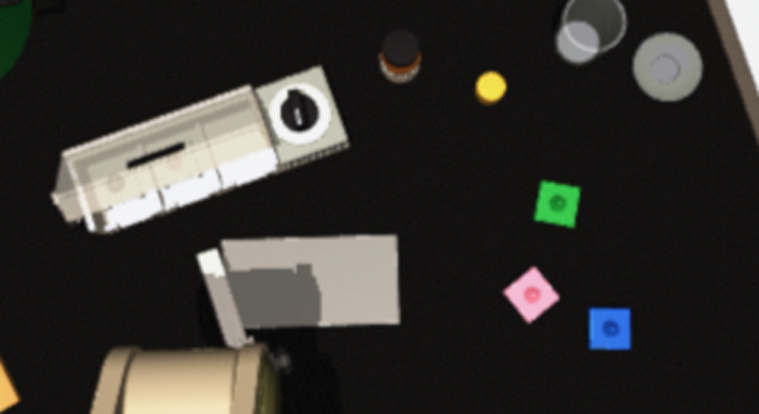

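carry_out([
  [[-0.003,-0.012,-0.005],[0,6.7,0],0],
  [[-0.002,-0.015,-0.006],[0,6.7,0],0],
  [[-0.001,-0.015,-0.006],[0,6.7,0],0],
  [[-0.001,-0.01,-0.006],[0,6.7,0],0],
  [[0,0,-0.005],[0,6.7,0],0],
  [[0.001,0,-0.006],[0,6.7,0],0],
  [[0.001,0,-0.006],[0,6.7,0],0],
  [[0.002,0,-0.006],[0,6.7,0],0],
])

```text
time_s: 34.33
position: [0.4487, 0.1226, 0.0975]
tool_rot: [[0.562, 0.0, -0.827], [0.827, -0.0, 0.562], [0.0, -1.0, -0.0]]
ft_force: [-0.5, 0.3, -0.8]
grip_width: 0.0148
```

carry_out([
  [[0.003,0,-0.005],[0,6.8,0],0],
  [[0.003,0,-0.005],[0,6.8,0],0],
  [[0.004,0,-0.004],[0,6.8,0],0],
  [[0.005,0,-0.004],[0,6.8,0],0],
  [[0.004,0,-0.004],[0,6.8,0],0],
  [[0.006,0,-0.003],[0,6.8,0],0],
  [[0.005,0,-0.002],[0,6.8,0],0],
  [[0.006,0,-0.002],[0,6.8,0],0],
])

```text
time_s: 35.33
position: [0.496, 0.1169, 0.0975]
tool_rot: [[1.0, 0.0, -0.024], [0.024, -0.0, 1.0], [0.0, -1.0, -0.0]]
ft_force: [-0.0, 0.3, -1.5]
grip_width: 0.0149
```

carry_out([
  [[0,0,0],[0,0,0],0],
  [[0,0,0],[0,0,0],0],
])

```text
time_s: 35.58
position: [0.4952, 0.1168, 0.0974]
tool_rot: [[1.0, -0.0, -0.031], [0.031, -0.0, 1.0], [-0.0, -1.0, -0.0]]
ft_force: [-0.1, -0.4, -2.1]
grip_width: 0.0152
```

```bash
python3 - <<'E'
from chk import *
chk("h1",0,(120,150,280,280),(150,180,300,280))
t,Rt=lp(MM,MY,.0525,.012); print(t)
go(t,Rt,0,6,dec=4)
E
```

```text
35.575 [0.4952 0.1168 0.0974] [[ 0.9995 -0.0004 -0.0305]
 [ 0.0305 -0.0001  0.9995]
 [-0.0004 -1.     -0.0001]] [-0.1487 -0.3883 -2.0899] 0.015206301892638463
[0.4943 0.1165 0.0304]
[[[-0.0001,0.0112,-0.0001],[0.0,-0.01,-0.0],0],[[-0.0002,0.0112,-0.0],[0.0,-0.01,-0.0],0],[[-0.0001,0.0111,-0.0001],[0.0,-0.01,-0.0],0],[[-0.0001,0.0112,-0.0],[0.0,-0.01,-0.0],0],[[-0.0002,0.0112,-0.0001],[0.0,-0.01,-0.0],0],[[-0.0001,0.0112,-0.0],[0.0,-0.01,-0.0],0]]
dist/row mm 11.178083014667783 deg/row 0.008679414370164618
```

View pics/h1_t.png

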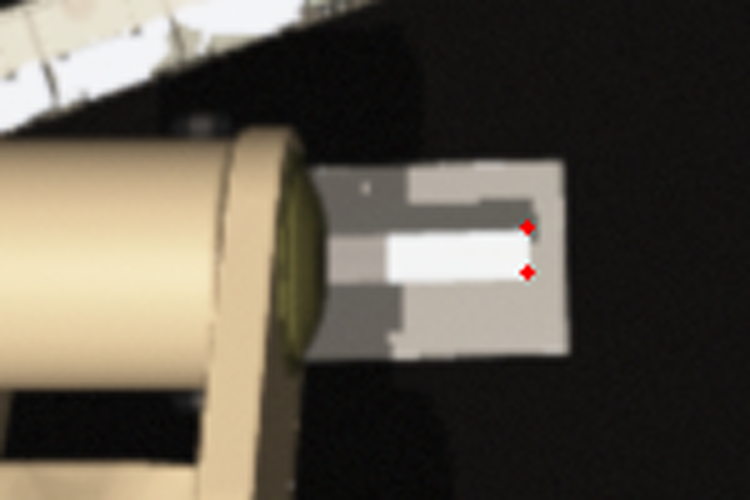

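carry_out([
  [[-0.001,0.012,0],[0,0,0],0],
  [[0,0.015,0],[0,0,0],0],
  [[0,0.015,0],[0,0,0],0],
  [[0,0.015,0],[0,0,0],0],
  [[0,0.01,0],[0,0,0],0],
  [[0,0.005,0],[0,0,0],0],
  [[0,0,0],[0,0,0],0],
  [[0,0,0],[0,0,0],0],
])

```text
time_s: 36.67
position: [0.4944, 0.1167, 0.0258]
tool_rot: [[1.0, 0.001, -0.028], [0.028, -0.0, 1.0], [0.001, -1.0, -0.0]]
ft_force: [-0.1, -0.6, -1.9]
grip_width: 0.0153
```

```bash
python3 - <<'E'
from chk import *
t,Rt=lp(MM,MY,.0525,.0022); print(t, env.observe()["position"])
go(t,Rt,0,2,dec=4)
E
```

```text
[0.4943 0.1165 0.0206] [0.4944 0.1167 0.0258]
[[[-0.0001,0.0026,-0.0001],[0.01,-0.06,0.01],0],[[-0.0,0.0026,-0.0001],[0.01,-0.06,0.01],0]]
dist/row mm 2.623961854936317 deg/row 0.06542598802158947
```

carry_out([
  [[0,0.002,0],[0,0,0],0],
  [[0,0.002,0],[0,0,0],0],
  [[0,0.001,0],[0,0,0],0],
  [[0,0,0],[0,0,0],0],
  [[0,0,0],[0,0,0],0],
])

```text
time_s: 37.3
position: [0.4942, 0.1167, 0.0204]
tool_rot: [[1.0, -0.0, -0.028], [0.028, -0.0, 1.0], [-0.0, -1.0, -0.0]]
ft_force: [-0.5, -0.4, -0.8]
grip_width: 0.0146
```

carry_out([
  [[0,0,0],[0,0,0],0.03],
  [[0,0,0],[0,0,0],0.06],
  [[0,0,0],[0,0,0],0.085],
  [[0,0,0],[0,0,0],0.085],
  [[0,-0.02,0],[0,0,0],0.085],
  [[0,-0.04,0],[0,0,0],0.085],
  [[0,-0.05,0],[0,0,0],0.085],
  [[0,-0.06,0],[0,0,0],0.085],
])

```text
time_s: 38.3
position: [0.4936, 0.1167, 0.1917]
tool_rot: [[1.0, -0.002, -0.028], [0.028, -0.0, 1.0], [-0.002, -1.0, -0.0]]
ft_force: [0.6, 1.2, 0.4]
grip_width: 0.0854
```

```bash
python3 - <<'E'
from chk import *
p=shot("wrist");save(p,"i1");np.save("i1.npy",p,allow_pickle=True)
o=env.observe(); print(o["position"])
E
```

```text
[0.4966 0.1169 0.1998]
```

View pics/i1.png

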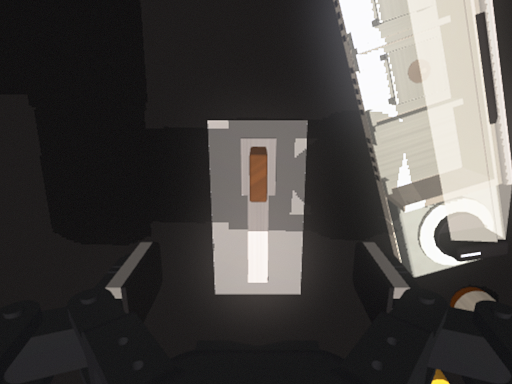

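```bash
python3 - <<'E'
from chk import *
q=np.load("i1.npy",allow_pickle=True).item(); save(q,"i1a",(195,105,320,305),3)
t=np.r_[dry(-12,0),.2]
go(t,toolrot(199.6),0,14,dec=3)
E
```

```text
[[[0.009,0.0,0.006],[0.05,-7.71,0.03],0],[[0.01,0.0,0.005],[0.05,-7.71,0.03],0],[[0.01,0.0,0.004],[0.05,-7.71,0.03],0],[[0.011,0.0,0.002],[0.05,-7.71,0.03],0],[[0.01,0.0,0.0],[0.05,-7.71,0.03],0],[[0.011,0.001,-0.0],[0.05,-7.71,0.03],0],[[0.011,-0.0,-0.003],[0.05,-7.71,0.03],0],[[0.01,-0.0,-0.003],[0.05,-7.71,0.03],0],[[0.01,-0.0,-0.005],[0.05,-7.71,0.03],0],[[0.009,-0.0,-0.006],[0.05,-7.71,0.03],0],[[0.008,-0.0,-0.008],[0.05,-7.71,0.03],0],[[0.007,-0.0,-0.008],[0.05,-7.71,0.03],0],[[0.005,-0.0,-0.009],[0.05,-7.71,0.03],0],[[0.005,-0.0,-0.01],[0.05,-7.71,0.03],0]]
dist/row mm 10.875407093133404 deg/row 7.712238725323702
```

View pics/i1a.png

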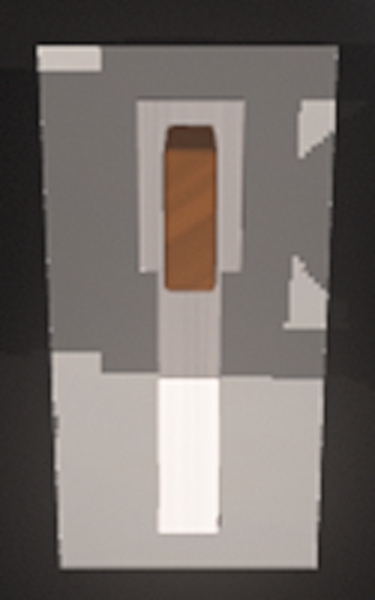

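carry_out([
  [[0.009,0,0.006],[0,-7.7,0],0],
  [[0.01,0,0.005],[0,-7.7,0],0],
  [[0.01,0,0.004],[0,-7.7,0],0],
  [[0.011,0,0.002],[0,-7.7,0],0],
  [[0.01,0,0],[0,-7.7,0],0],
  [[0.011,0,0],[0,-7.7,0],0],
  [[0.011,0,-0.003],[0,-7.7,0],0],
  [[0.01,0,-0.003],[0,-7.7,0],0],
])

```text
time_s: 39.35
position: [0.5645, 0.168, 0.19]
tool_rot: [[0.447, -0.001, -0.895], [0.895, -0.0, 0.447], [-0.0, -1.0, 0.0]]
ft_force: [-0.6, 0.3, 0.6]
grip_width: 0.0001
```

carry_out([
  [[0.01,0,-0.005],[0,-7.7,0],0],
  [[0.009,0,-0.006],[0,-7.7,0],0],
  [[0.008,0,-0.008],[0,-7.7,0],0],
  [[0.007,0,-0.008],[0,-7.7,0],0],
  [[0.005,0,-0.009],[0,-7.7,0],0],
  [[0.005,0,-0.01],[0,-7.8,0],0],
  [[0,0,0],[0,0,0],0],
  [[0,0,0],[0,0,0],0],
])

```text
time_s: 40.35
position: [0.6168, 0.2061, 0.1902]
tool_rot: [[-0.332, -0.001, -0.943], [0.943, -0.0, -0.332], [0.0, -1.0, 0.001]]
ft_force: [-0.0, -0.1, 0.1]
grip_width: -0.0002
```

```bash
python3 - <<'E'
from chk import *
q=np.load("i1.npy",allow_pickle=True).item()
f=lambda c:np.array([195,105])+(np.array(c)+.5)/3-.5
F=back(q,f([(137,100),(245,100),(241,271),(139,271)]),.008)[:,:2]*1e3
T=back(q,f([(157,533),(219,533)]),.005)[:,:2]*1e3
M=back(q,f([(37,45),(338,45),(318,569),(61,568)]),.002)[:,:2]*1e3
g=F.mean(0);t=T.mean(0);u=(t-g)/np.linalg.norm(t-g);print("len",np.linalg.norm(t-g),"mid",t-u*82.5,"mat",M.mean(0))
o=env.observe(); print(o["time_s"],o["position"],o["grip_width"],RD.T@(np.array(o["position"])[:2]-OD)*1e3)
p=shot("side");save(p,"j1",(160,80,320,220),4)
t=np.r_[dry(-12,0),.155]
go(t,toolrot(199.6),0,2,dec=4)
E
```

```text
len 135.64947294201914 mid [496.2481  62.5045] mat [495.9242  62.6125]
40.35 [0.6168 0.2061 0.1902] -0.00018858622037152764 [-14.8775   0.6542]
[[[-0.0003,0.0177,-0.0015],[-0.02,-0.11,-0.0],0],[[-0.0003,0.0176,-0.0014],[-0.02,-0.11,-0.0],0]]
dist/row mm 17.72045826652759 deg/row 0.10945182521848465
```

View pics/j1.png

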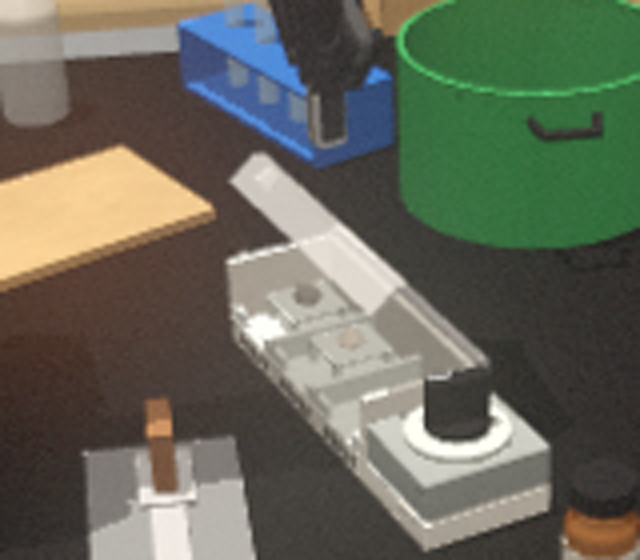

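carry_out([
  [[-0.001,0.015,-0.003],[0,-0.2,0],0],
  [[0,0.015,-0.001],[0,0,0],0],
  [[0,0.008,0],[0,0,0],0],
  [[0,0.008,0],[0,0,0],0],
  [[0,0.008,0],[0,0,0],0],
  [[0,0.008,0],[0,0,0],0],
  [[0,0.008,0],[0,0,0],0],
  [[0,0,0],[0,0,0],0],
])

```text
time_s: 41.4
position: [0.621, 0.2067, 0.1194]
tool_rot: [[-0.337, -0.002, -0.941], [0.941, -0.0, -0.337], [0.0, -1.0, 0.002]]
ft_force: [1.3, 0.6, -0.0]
grip_width: -0.0001
```

```bash
python3 - <<'E'
from chk import *
o=env.observe(); print(o["time_s"],o["position"],RD.T@(np.array(o["position"])[:2]-OD)*1e3,o["ft_force"])
p=shot("side");save(p,"j2",(160,80,320,220),4)
E
```

```text
41.4 [0.621  0.2067 0.1194] [-10.7099  -0.258 ] [ 1.3194  0.5666 -0.0293]
```

View pics/j2.png

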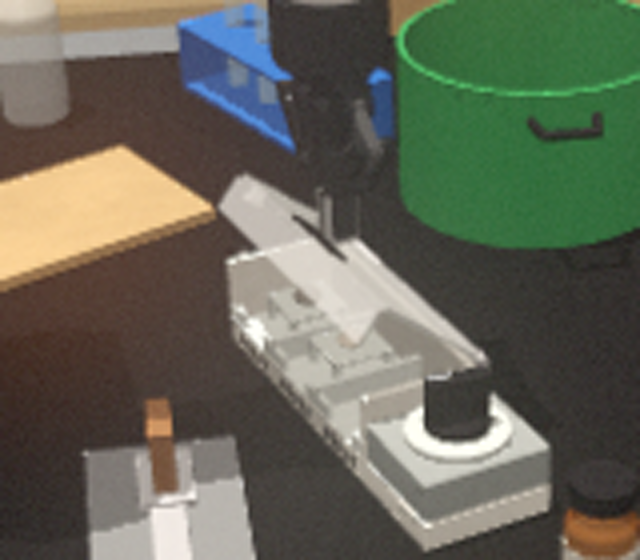

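carry_out([
  [[0,0.007,0],[0,0,0],0],
  [[0,0.007,0],[0,0,0],0],
  [[0,0.007,0],[0,0,0],0],
  [[0,0.007,0],[0,0,0],0],
  [[0,0.006,0],[0,0,0],0],
  [[0,0.005,0],[0,0,0],0],
  [[0,0.003,0],[0,0,0],0],
  [[0,0,0],[0,0,0],0],
])

```text
time_s: 42.45
position: [0.6211, 0.2067, 0.0784]
tool_rot: [[-0.337, -0.0, -0.941], [0.941, -0.0, -0.337], [-0.0, -1.0, 0.0]]
ft_force: [-0.2, -0.9, 1.5]
grip_width: 0.0002
```

carry_out([
  [[0,0.003,0],[0,0,0],0],
  [[0,0.002,0],[0,0,0],0],
  [[0,0.001,0],[0,0,0],0],
  [[0,0.001,0],[0,0,0],0],
  [[0,0,0],[0,0,0],0],
])

```text
time_s: 43.08
position: [0.6212, 0.2067, 0.0713]
tool_rot: [[-0.337, -0.0, -0.941], [0.941, -0.0, -0.337], [0.0, -1.0, 0.0]]
ft_force: [-1.8, -0.9, 2.2]
grip_width: 0.0001
```

carry_out([
  [[0,0.001,0],[0,0,0],0],
  [[0,0.001,0],[0,0,0],0],
  [[0,0,0],[0,0,0],0],
])

```text
time_s: 43.45
position: [0.6213, 0.2067, 0.071]
tool_rot: [[-0.338, 0.001, -0.941], [0.941, -0.0, -0.338], [-0.0, -1.0, -0.001]]
ft_force: [-5.1, -1.8, 11.4]
grip_width: 0.0001
```

carry_out([
  [[0,0.001,0],[0,0,0],0],
  [[0,0.001,0],[0,0,0],0],
  [[0,0,0],[0,0,0],0],
])

```text
time_s: 43.82
position: [0.6213, 0.2067, 0.0708]
tool_rot: [[-0.338, 0.002, -0.941], [0.941, -0.0, -0.338], [-0.001, -1.0, -0.002]]
ft_force: [-10.4, -2.1, 24.2]
grip_width: 0.0002
```

```bash
python3 - <<'E'
from chk import *
p=shot("side");save(p,"j3",(160,80,320,220),4)
E
```

```text
(no output)
```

View pics/j3.png

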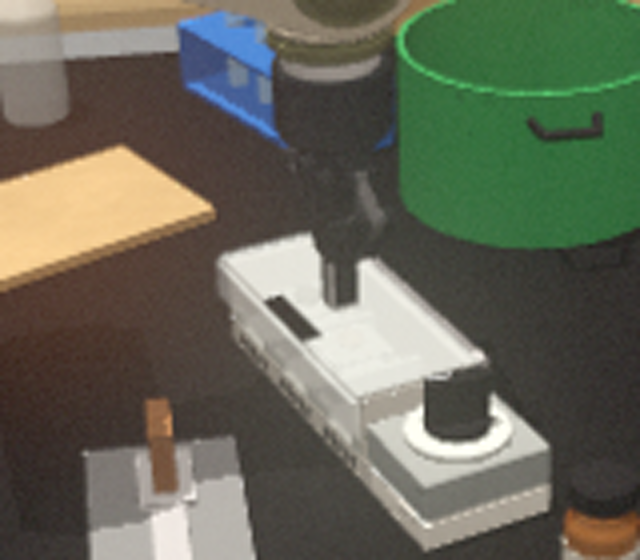

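carry_out([
  [[0,-0.004,0],[0,0,0],0],
  [[0,-0.01,0],[0,0,0],0],
  [[0,-0.02,0],[0,0,0],0.02],
  [[0,-0.03,0],[0,0,0],0.05],
  [[0,-0.03,0],[0,0,0],0.05],
  [[0,0,0],[0,0,0],0.05],
])

```text
time_s: 44.62
position: [0.6222, 0.2069, 0.1639]
tool_rot: [[-0.337, 0.005, -0.941], [0.941, 0.001, -0.337], [-0.001, -1.0, -0.005]]
ft_force: [0.9, 0.4, -0.4]
grip_width: 0.05
```

```bash
python3 - <<'E'
from chk import *
p=shot("side");save(p,"j4",(160,80,320,220),4)
p=shot("top");save(p,"j4t",(90,110,300,270),3.5)
t=np.r_[dry(0,-147),.165]
go(t,toolrot(199.6),.05,6,dec=3)
E
```

```text
[[[-0.024,-0.001,-0.002],[-0.01,0.02,0.0],0.05],[[-0.025,-0.0,-0.001],[-0.01,0.02,0.0],0.05],[[-0.024,-0.001,-0.002],[-0.01,0.02,0.0],0.05],[[-0.025,-0.001,-0.002],[-0.01,0.02,0.0],0.05],[[-0.024,-0.001,-0.002],[-0.01,0.02,0.0],0.05],[[-0.025,-0.0,-0.002],[-0.01,0.02,0.0],0.05]]
dist/row mm 24.528518229145803 deg/row 0.02081293028995266
```

View pics/j4.png

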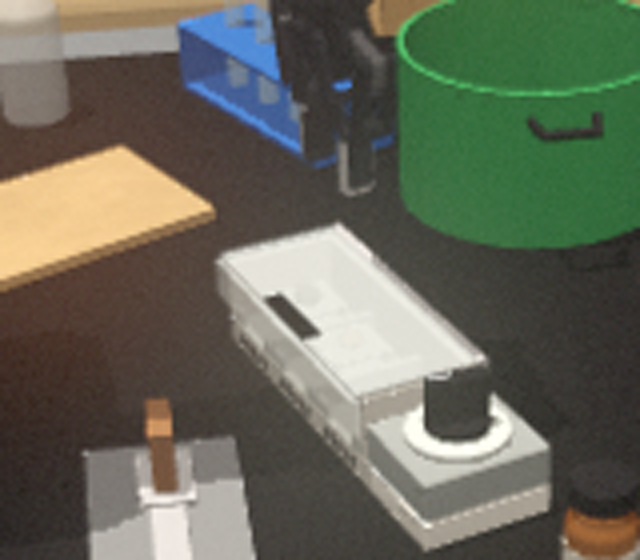

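View pics/j4t.png

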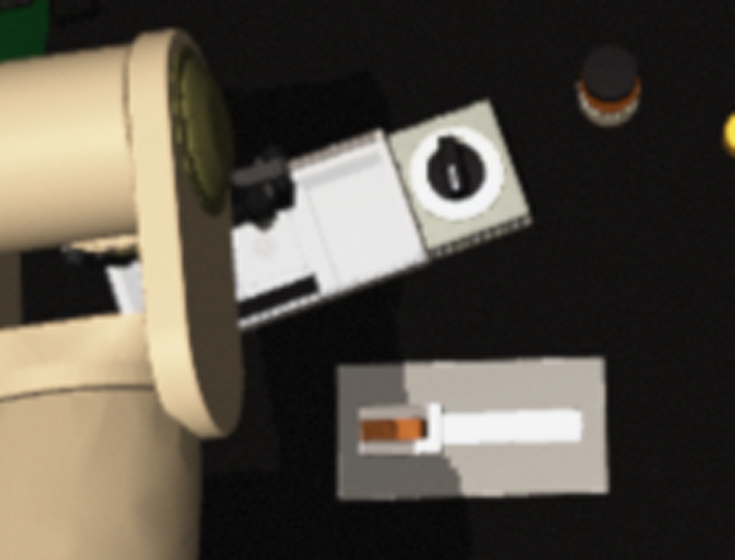

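carry_out([
  [[-0.02,0,-0.002],[0,0,0],0.032],
  [[-0.025,-0.001,-0.002],[0,0,0],0.032],
  [[-0.026,-0.001,-0.002],[0,0,0],0.032],
  [[-0.026,0,-0.002],[-0.1,0,0],0.032],
  [[-0.026,0,-0.002],[-0.1,0,0],0.032],
  [[-0.024,0,-0.002],[-0.1,0,0],0.032],
  [[0,0,0],[0,0,0],0.032],
  [[0,0,0],[0,0,0],0.032],
])

```text
time_s: 45.72
position: [0.6819, 0.0728, 0.1634]
tool_rot: [[-0.338, 0.004, -0.941], [0.941, 0.002, -0.338], [0.0, -1.0, -0.005]]
ft_force: [-0.5, 0.6, 0.1]
grip_width: 0.0322
```

```bash
python3 - <<'E'
from chk import *
o=env.observe(); print(o["time_s"],o["position"],np.array(o["tool_rot"]),RD.T@(np.array(o["position"])[:2]-OD)*1e3,o["grip_width"])
B=[np.r_[dry(x,-147+y),.094] for x in(-21,21) for y in(-7,7)]
p=shot("wrist");save(p,"k1",(120,90,390,300),2.8,proj(p,B))
p=shot("side");save(p,"k1s",(220,130,320,220),6,proj(p,B))
t=np.r_[dry(0,-147),.068]
go(t,toolrot(199.6),.032,4,dec=4)
E
```

```text
45.725 [0.6819 0.0728 0.1634] [[-0.3377  0.0042 -0.9413]
 [ 0.9413  0.0019 -0.3377]
 [ 0.0004 -1.     -0.0047]] [   1.7518 -146.7936] 0.032248933022041563
[[[-0.0002,0.0239,0.0006],[0.07,0.05,0.0],0.032],[[-0.0001,0.0239,0.0005],[0.07,0.05,0.0],0.032],[[-0.0002,0.0238,0.0005],[0.07,0.05,0.0],0.032],[[-0.0002,0.0239,0.0005],[0.07,0.05,0.0],0.032]]
dist/row mm 23.88692074679423 deg/row 0.08263198529085977
```

View pics/k1.png

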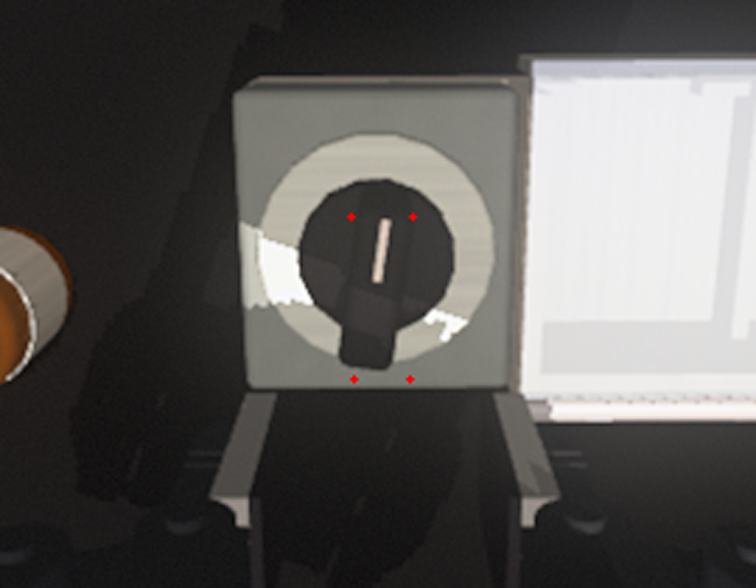

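View pics/k1s.png

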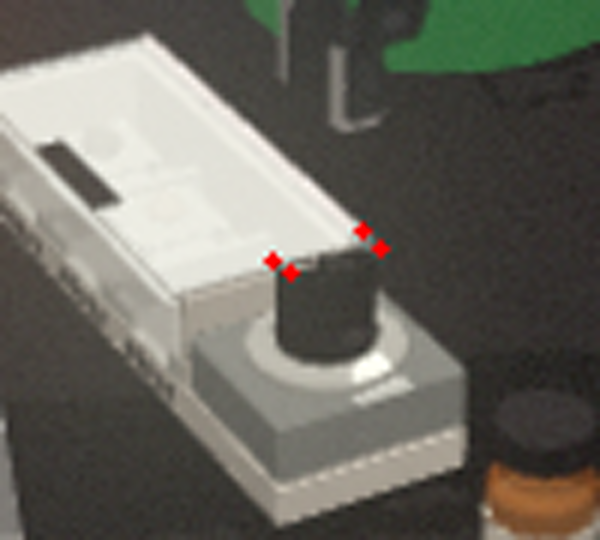

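carry_out([
  [[0,0.024,0.001],[0,2,0],0.032],
  [[0,0.024,0.001],[0.1,2,0],0.032],
  [[0,0.024,0],[0.1,2,0],0.032],
  [[0,0.015,0],[0.1,1.5,0],0.032],
  [[0,0.006,0],[0,0,0],0.032],
  [[0,0,0],[0,0,0],0.032],
], force=40)

```text
time_s: 46.58
position: [0.6806, 0.072, 0.0707]
tool_rot: [[-0.212, -0.0, -0.977], [0.977, 0.0, -0.212], [0.0, -1.0, 0.0]]
ft_force: [-0.1, -0.3, -0.2]
grip_width: 0.0324
```

```bash
python3 - <<'E'
from chk import *
o=env.observe(); print(o["time_s"],o["position"],np.array(o["tool_rot"]),RD.T@(np.array(o["position"])[:2]-OD)*1e3,o["grip_width"],o["ft_force"],o["wrist_torque"])
p=shot("side");save(p,"k2s",(220,130,320,220),6)
E
```

```text
46.575 [0.6806 0.072  0.0707] [[-0.2122 -0.0001 -0.9772]
 [ 0.9772  0.0003 -0.2122]
 [ 0.0003 -1.      0.    ]] [   0.2871 -147.114 ] 0.0324144648611604 [-0.0575 -0.2811 -0.2018] [ 0.0107  0.0102 -0.0356]
```

View pics/k2s.png

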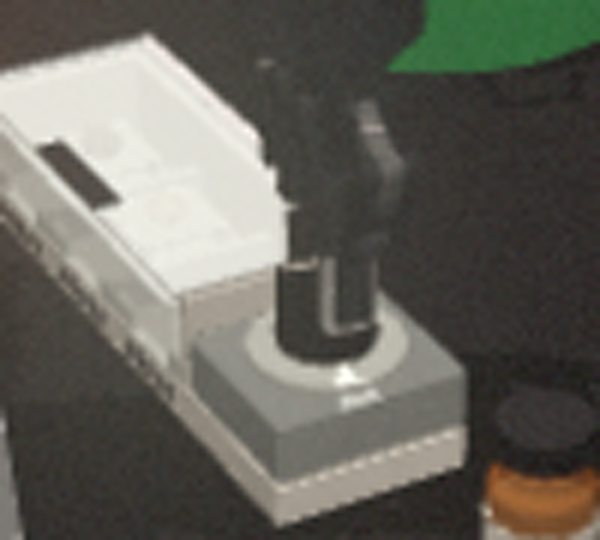

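Fingers straddle the bar. Close.

carry_out([
  [[0,0,0],[0,0,0],0],
  [[0,0,0],[0,0,0],0],
  [[0,0,0],[0,0,0],0],
  [[0,0,0],[0,0,0],0],
])

```text
time_s: 47.12
position: [0.6814, 0.07, 0.0717]
tool_rot: [[-0.211, 0.002, -0.977], [0.977, -0.002, -0.211], [-0.003, -1.0, -0.002]]
ft_force: [1.1, -7.5, 2.1]
grip_width: 0.013
```

```bash
python3 - <<'E'
from chk import *
o=env.observe(); print(o["position"],RD.T@(np.array(o["position"])[:2]-OD)*1e3,o["grip_width"],o["ft_force"],o["wrist_torque"])
E
```

```text
[0.6814 0.07   0.0717] [   0.374  -149.2299] 0.013001543387226712 [ 1.0864 -7.5007  2.1025] [-1.0179 -0.1359  0.1006]
```

carry_out([
  [[-0.002,0,0],[0,0,0],0],
  [[0,0,0],[0,0,0],0],
  [[0,0,0],[0,0,0],0],
])

```text
time_s: 47.5
position: [0.6814, 0.0699, 0.0717]
tool_rot: [[-0.212, 0.002, -0.977], [0.977, 0.0, -0.212], [-0.0, -1.0, -0.002]]
ft_force: [0.3, -0.8, 4.8]
grip_width: 0.0133
```

carry_out([
  [[0,0,0],[0,4,0],0],
  [[0,0,0],[0,6,0],0],
  [[0,0,0],[0,7,0],0],
  [[0,0,0],[0,7,0],0],
  [[0,0,0],[0,7,0],0],
  [[0,0,0],[0,7,0],0],
  [[0,0,0],[0,7,0],0],
  [[0,0,0],[0,0,0],0],
])

```text
time_s: 48.5
position: [0.6812, 0.0679, 0.0717]
tool_rot: [[0.543, 0.001, -0.84], [0.84, -0.003, 0.543], [-0.002, -1.0, -0.002]]
ft_force: [-3.0, -8.6, 5.8]
grip_width: 0.013
```

```bash
python3 - <<'E'
from chk import *
o=env.observe(); R=np.array(o["tool_rot"]);print(o["position"],o["grip_width"],R.T@o["ft_force"],o["wrist_torque"],np.degrees(np.arctan2(R[1,2],R[0,2])),o["q"])
E
```

```text
[0.6812 0.0679 0.0717] 0.013007724011587242 [-8.836  -5.7493 -2.1336] [-1.3576  0.2932 -0.0131] 147.09639495807085 [ -4.1301  42.8093  63.0469  -0.1742  74.0804 -61.1787]
```

carry_out([
  [[-0.002,0,0],[0,4,0],0],
  [[-0.001,0,0],[0,6,0],0],
  [[0,0,0],[0,7,0],0],
  [[0,0,0],[0,7,0],0],
  [[0,0,0],[0,7,0],0],
  [[0,0,0],[0,7,0],0],
  [[0,0,0],[0,0,0],0],
])

```text
time_s: 49.38
position: [0.6798, 0.0665, 0.0717]
tool_rot: [[0.945, 0.002, -0.328], [0.328, -0.001, 0.945], [0.001, -1.0, -0.002]]
ft_force: [-0.3, -4.2, 5.7]
grip_width: 0.0133
```

```bash
python3 - <<'E'
from chk import *
o=env.observe(); R=np.array(o["tool_rot"]);print(o["position"],o["grip_width"],R.T@o["ft_force"],o["wrist_torque"],np.degrees(np.arctan2(R[1,2],R[0,2])),o["q"])
E
```

```text
[0.6798 0.0665 0.0717] 0.013309096508143135 [-1.6951 -5.6476 -3.8525] [-0.6636  0.0364 -0.0005] 109.12722081945408 [ -4.2902  42.638   63.419   -0.0694  73.8346 -23.3982]
```

carry_out([
  [[0,0,0],[0,5,0],0],
  [[0,0,0],[0,7,0],0],
  [[0,0,0],[0,7,0],0],
  [[0,0,0],[0,7,0],0],
  [[0,0,0],[0,7,0],0],
  [[0,0,0],[0,7,0],0],
  [[0,0,0],[0,3,0],0],
  [[0,0,0],[0,0,0],0],
])

```text
time_s: 50.38
position: [0.6779, 0.0665, 0.0717]
tool_rot: [[0.915, -0.003, 0.404], [-0.404, -0.002, 0.915], [-0.002, -1.0, -0.003]]
ft_force: [-10.1, -4.6, 10.0]
grip_width: 0.0131
```

```bash
python3 - <<'E'
from chk import *
o=env.observe(); R=np.array(o["tool_rot"]);print(o["position"],o["grip_width"],R.T@o["ft_force"],o["wrist_torque"],np.degrees(np.arctan2(R[1,2],R[0,2])),o["q"])
E
```

```text
[0.6779 0.0665 0.0717] 0.013120277070004427 [-7.3644 -9.9971 -8.3418] [-0.922   1.6199 -0.0668] 66.18453221599013 [-4.2887 42.5839 63.5404 -0.1178 74.0551 19.5595]
```

carry_out([
  [[-0.002,0,-0.001],[0,2,0],0],
  [[0,0,0],[0,2,0],0],
  [[0,0,0],[0,2,0],0],
  [[0,0,0],[0,2,0],0],
  [[0,0,0],[0,0,0],0],
])

```text
time_s: 51.0
position: [0.6774, 0.0665, 0.0717]
tool_rot: [[0.852, 0.001, 0.524], [-0.524, -0.002, 0.852], [0.002, -1.0, -0.001]]
ft_force: [-1.1, -5.5, 7.6]
grip_width: 0.013
```

```bash
python3 - <<'E'
from chk import *
o=env.observe(); R=np.array(o["tool_rot"]);print(o["position"],o["grip_width"],R.T@o["ft_force"],o["wrist_torque"],np.degrees(np.arctan2(R[1,2],R[0,2])),o["q"])
E
```

```text
[0.6774 0.0665 0.0717] 0.013000068902697117 [ 1.9419 -7.5828 -5.2926] [-1.0979  0.2401  1.7837] 58.37728708762936 [-4.2803 42.4306 63.8646 -0.1344 73.6191 27.3801]
```

carry_out([
  [[0,0,0],[0,0,0],0.02],
  [[0,0,0],[0,0,0],0.03],
  [[0,0,0],[0,0,0],0.034],
  [[0,0,0],[0,0,0],0.034],
  [[0,-0.015,0],[0,0,0],0.034],
  [[0,-0.035,0],[0,0,0],0.034],
  [[0,-0.05,0],[0,0,0],0.034],
  [[0,-0.03,0],[0,0,0],0.034],
])

```text
time_s: 52.0
position: [0.6775, 0.0673, 0.2045]
tool_rot: [[0.85, 0.004, 0.527], [-0.527, -0.0, 0.85], [0.003, -1.0, 0.002]]
ft_force: [0.3, 0.5, -1.1]
grip_width: 0.034
```

```bash
python3 - <<'E'
from chk import *
o=env.observe(); print(o["time_s"],o["position"],o["ft_force"])
p=shot("wrist");save(p,"l1",scale=1.5)
p["o"]=env.observe();np.save("l1.npy",p,allow_pickle=True)
E
```

```text
52.0 [0.6775 0.0673 0.2045] [ 0.3215  0.5387 -1.1318]
```

View pics/l1.png

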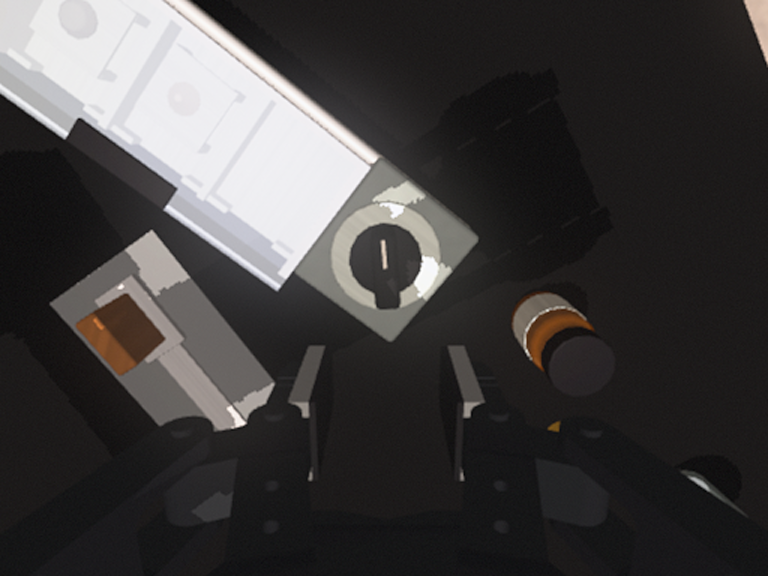

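```bash
python3 - <<'E'
from chk import *
q=np.load("l1.npy",allow_pickle=True).item(); save(q,"l1a",(225,130,295,215),9)
w=np.load("w4.npy",allow_pickle=True).item()
E
```

```text
(no output)
```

View pics/l1a.png

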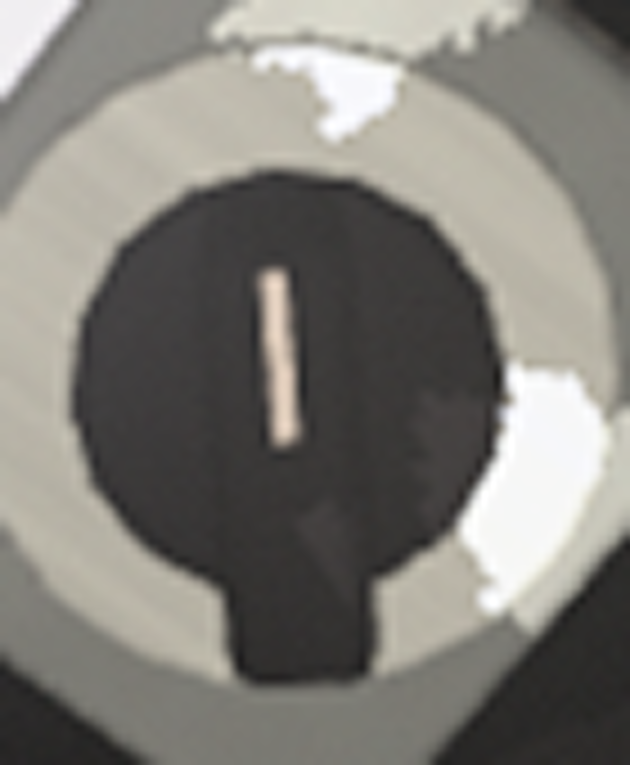

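```bash
python3 - <<'E'
from chk import *
q=np.load("l1.npy",allow_pickle=True).item()
f=lambda c:np.array([225,130])+(np.array(c)+.5)/9-.5
def ang(pts,z):
    W=back(q,f(pts),z)[:,:2]; d=W[1]-W[0]; return np.degrees(np.arctan2(d[1],d[0])),W
print(ang([(273,270),(286,442)],.0945))
print(ang([(213,200),(232,640)],.094),ang([(350,200),(373,640)],.094), ang([(205,235),(237,680)],.094))
p=shot("side");save(p,"l2s",(160,80,320,220),4)
p=shot("top");save(p,"l2t",(90,90,420,290),2.3)
E
```

```text
(np.float64(-117.67468301586206), array([[0.6892, 0.0859],
       [0.6819, 0.0719]]))
(np.float64(-119.80253410719622), array([[0.688 , 0.094 ],
       [0.6677, 0.0585]])) (np.float64(-118.55396773096527), array([[0.6983, 0.0876],
       [0.6787, 0.0516]])) (np.float64(-118.23065517192623), array([[0.6857, 0.0917],
       [0.666 , 0.0549]]))
```

View pics/l2s.png

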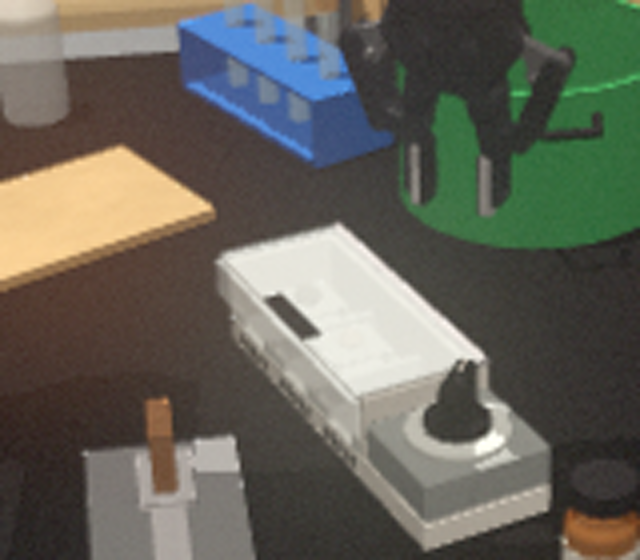

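View pics/l2t.png

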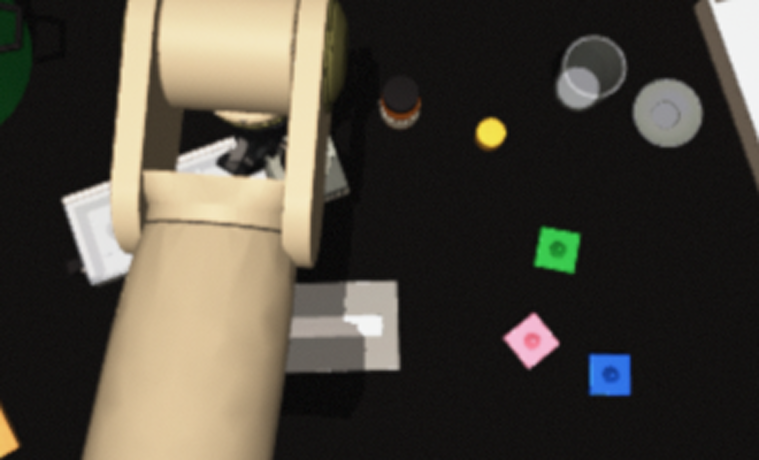

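carry_out([
  [[0,-0.04,-0.02],[0,0,0],0.034],
  [[0.01,-0.03,-0.05],[0,0,0],0.034],
  [[0,0,-0.055],[0,0,0],0.034],
  [[0,0,-0.055],[0,0,0],0.034],
  [[0,0,-0.055],[0,0,0],0.034],
  [[0,0,-0.055],[0,0,0],0.034],
  [[0,0,-0.05],[0,0,0],0.034],
  [[0,0,0],[0,0,0],0.034],
])

```text
time_s: 53.15
position: [0.5048, -0.2293, 0.2695]
tool_rot: [[0.848, -0.002, 0.53], [-0.53, 0.001, 0.848], [-0.003, -1.0, -0.0]]
ft_force: [-0.9, 0.1, -0.1]
grip_width: 0.0337
```

```bash
python3 - <<'E'
from chk import *
o=env.observe(); print(o["time_s"],o["position"],o["ft_force"])
p=shot("side");save(p,"m_s",scale=1.5)
for c in env.outline_of("stand1_mid",p): print(c["conf"],c["pixel"])
p=shot("top");save(p,"m_t",scale=1.5)
for c in env.outline_of("stand1_mid",p): print(c["conf"],c["pixel"])
E
```

```text
53.15 [ 0.5048 -0.2293  0.2695] [-0.8974  0.1165 -0.1098]
0.21 [162.7, 245.7]
```

View pics/m_s.png

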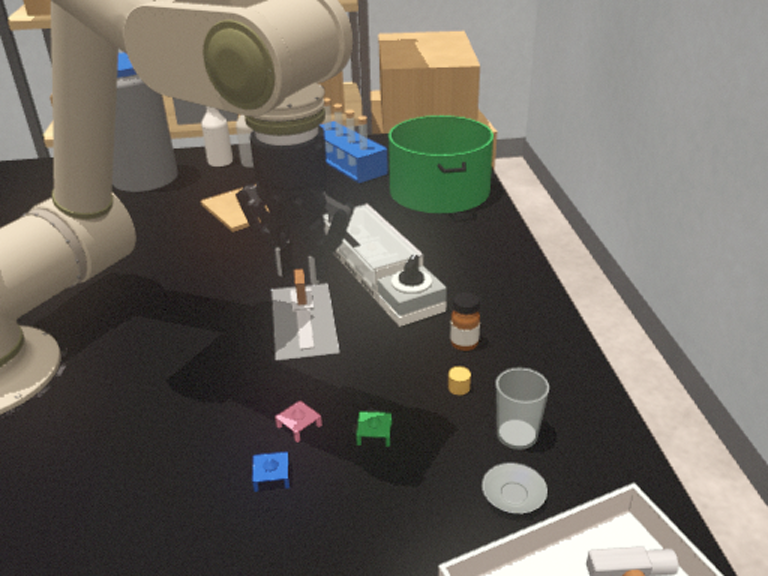

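View pics/m_t.png

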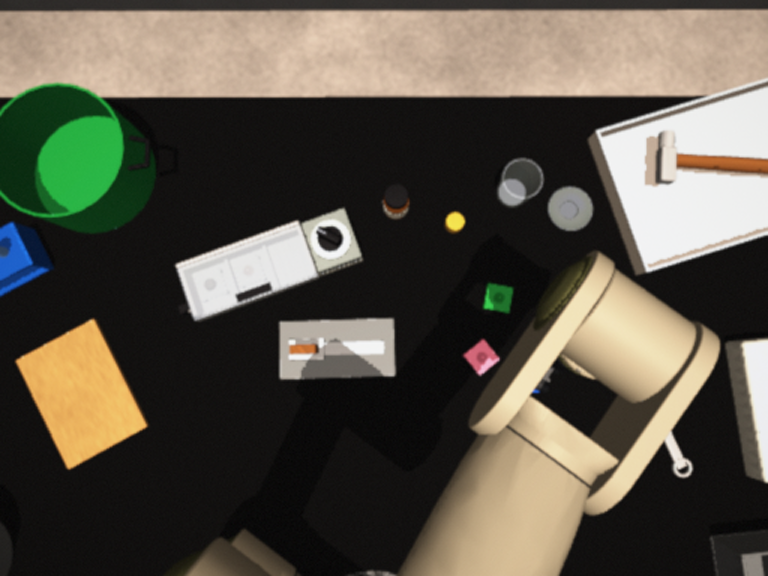

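```bash
python3 - <<'E'
from rig import env
print(env.close_job()); print(env.observe()["time_s"])
E
```

```text
the job is handed in; nothing more can be done
None
the job is handed in; nothing more can be done
```

The job is handed in at about 53 s of the 208 s allowed. Only two white stands were in the scene, and no third one showed in any picture.

- **Stands:** both went into the dryer level on the lifter's blade. One stands on the floor of the left bay and the other on the floor of the middle bay. In the side view after lowering they matched the predicted positions to about 2 mm, and neither moved when the blade drew out.
- **Lifter:** it lies flat on the mat. I measured its middle within about 0.5 mm of the mat's middle, and it was still lying there in the last picture.
- **Cover:** I pressed it down until it stopped hard, at about 24 N. It stayed shut after release, so the catch holds.
- **Timer:** I turned the knob clockwise only after the cover was shut, until the torque rose sharply to about 1.8 N m. The bar's measured direction was -118°, against -117.9° expected at the end stop.
- **Disagreements:** the knob's axis was 2–3 mm off my camera estimate, so I corrected for it while turning. The knob also began about 7° clockwise of its zero.
- **Bystanders:** the beaker, the jar and the coloured look-alikes were not touched. The blue one was mostly hidden under the arm in the last top view but showed in the side view.

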